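Stack the driver boards in the bonding jig

ROBOT

A 6-joint arm with a two-finger parallel gripper is mounted at the origin on a cart in front of the work surface, level with it; the furniture and walls round the work are solid. World frame = base frame: x ahead of the robot, y to its left, z up, the work surface at z = 0. Lengths are in m, angles in rad, forces in N, time in s.
With the tool pointing down it reaches from about 0.25 to 0.725 m from the base axis. Payload 4 kg.
Tool frame: the origin (TCP) lies midway between the tips of the shut fingers; the grasp point (between the pads) lies 19 mm behind it; x points along the fingers, y is the direction in which the jaws open and shut, and the axes are right-handed (so a half turn about x gives the same grasp; the last joint's range is limited). The gripper opens to 85 mm and grips with 20 to 120 N. Pads are 22 mm wide; open, the fingers measure 114 mm over their backs; the gripper's body (76 mm by 85 mm) begins 54 mm behind the grasp point. The pads swing forward as they close: fully open they stand 13 mm farther back than shut.
Start: joints at [1.205, 0.241, 0.005, 1.335, 0, 1.571], TCP at [0.179, 0.467, 0.231] pointing down, gripper open.
Joint ranges: [-2.72, 2.72], [-1.05, 1.87], [-1.09, 1.28], [-1.99, 2.15], [-1.42, 1.44], [-3.14, 3.14]. Speed limits (rad/s): [2.79, 2.79, 3.14, 3.14, 3.14, 3.14].

INTERFACE

Orientations are given as a unit quaternion [x, y, z, w].
In Python, from workcell import * gives the robot as it stands.
- The arm moves only by the tool play_rows, never from a script. Its argument "plan" is a list of rows, each a list of 7 numbers: the shift along the tool's x, y, z in mm, then the turn, a rotation vector about the tool's x, y, z in rad, then the closure, from -1 (fully open) to 1 (shut). In form: [[x, y, z, rx, ry, rz, grip], ...]. A call has 1 to 20 rows; each row shifts and turns the commanded pose from where the row before left it, along the tool's axes as they then stand; what a row does not reach is not made up. A row lasts 1/12 s, in which the tool goes at most 41.7 mm and 7.16 degrees, less where a joint would pass 70% of its speed; a pose out of reach is approached as far as the arm can. A call with a gripper value outside its range is refused whole. The fingers move at their own pace and stop on an object; the grip force is fixed at half the most. Time passes only in rows, so rows that do not move let the fingers close. It gives the time, the measured TCP pose, the force and the opening at its end, in the units of the state.
- get_obs(): the state, without advancing time (a new reading comes with each control period).
- camera(name): name is "scene" or "side" or "wrist"; returns a dict with "frame" (420x560x3 uint8, red, green, blue), "depth" (420x560 float32, m along the optical axis (not along the pixel's ray), 0 where there is no reading), "fx", "fy", "cx", "cy" (pixels), "camera_from_world" (4x4, takes a point from world to camera coordinates). Camera axes: x right, y up, looking along -z (the intrinsics and any distortion apply to the point x, -y, -z); pixel columns grow to the right and rows downward; lengths in m; the calibration is good to about 2 mm. The wrist camera is an equidistant fisheye: a pixel r from the principal point sees the ray r / f radians off the axis. A picture is of the moment at which its call begins.
- job_done(): hands the job in, once; it reports no verdict.
Trained networks look in a picture, given as the dict that the camera call returned (one of the last four; its "shot" number tells which), for a name from the list of things; names that differ only in an ending like _2 or _b are one class to them, and where a whole thing is asked for, a point or a joint stands for the part that bears it (a point fixed in the world has none). Each returns a list of dicts, best first, with "confidence" (0 to 1); they miss things now and then, are a little off and sometimes report something else, mostly with a low value. They report only what shows in the picture. A call takes as long as a camera call.
- search_frame(thing, picture): "centre" ([x, y, z] in m, in world coordinates, good to about 4 mm: the middle of the surface that is visible of it).
- pinpoint(thing, picture): "centre" ([x, y, z] in m, in world coordinates, good to about 4 mm: a listed point, or the origin of a listed thing).
The state is a dict: "clock": time; "joint_pos": joint angles; "joint_vel": joint speeds; "tau": joint torques, N m; "eef_pos": TCP position; "tool_rot": TCP orientation; "ft_force": force on the tool from outside, world axes, zero at the start; "ft_torque": the same for the moment, N m; "grip_width": finger opening in m.
Only numpy, scipy, OpenCV 4.12 (cv2) and the standard library are available. Lean on these libraries where they do the work, as an engineer would, in place of code of your own. Each camera call takes 0.05 s, during which the arm holds its last target. There are 200 camera calls.

TASK

Use the wiping block to sweep all the casting scraps off the board carrier's cover into the steel pan at its end, without touching them by hand on the cover, so that none drops in among the boards; only then slide the cover along its rails, away from you and without lifting it, until all four pockets are open. Stack every driver board you find flat on the four posts of the jig, then set the press plate on top of them over the same posts. Finally slide the cover shut against its front stops, and leave the wiping block lying on the bench.

Things in the scene. Friction and masses are not known exactly. Their poses are not given: they have to be found in the camera images.
- carrier: Fixed dark blue board carrier, 108 (x) x 312 (y) x 39 mm: four pockets 96 x 67 mm side by side along y, floors at z = 4 mm, dividers up to 16 mm, front and back walls 6 mm thick up to 36 mm. Its end walls run on as rails to x = +175 mm: ledge at z = 36, outer lip at 39 mm, stops at x = -59 and +175 mm. Origin: under the pocket box's centre, on the bench; x away from the robot, z up.
- pocket_0 (a point): Centre of the floor of the pocket at the pan end (carrier y = -105 mm). It may be empty.
- pocket_1 (a point): Centre of the floor of the second pocket (carrier y = -35 mm). It may be empty.
- pocket_2 (a point): Centre of the floor of the third pocket (carrier y = +35 mm). It may be empty.
- pocket_3 (a point): Centre of the floor of the fourth pocket (carrier y = +105 mm). It may be empty.
- chip_pan: Open steel scrap pan fixed to the carrier's -y end: 130 (x) x 100 (y) mm, sheet 3 mm, walls 26 mm high, the far (-y) wall 40 mm. Origin: centre of its underside on the bench, at x = -6, y = -208 mm in the carrier; axes as the carrier's.
- cover: Loose grey cover, 116 (x) x 292 (y) x 6 mm, 0.3 kg, on the carrier's ledges (underside 36 mm up), 2 mm play at each end lip. Slides along carrier x from 0 (shut) to 116 mm (rear stops). Two ribs along y, 6 mm high, 3 mm thick, leave x -55 to +46 mm to wipe, ends open. Black pull bar 12 (x) x 80 (y) mm at x = +52, y = 0, z 6 to 34 mm. Origin: centre of the plate's underside; axes as the carrier's.
- board_0: Green driver board 92 (x) x 62 (y) mm, 90 g; may be absent. White corner sleeves z 0-14 mm, board z 14-17 mm, dark finned heat sink 36 (x) x 30 (y) mm in the middle, z 17-29 mm: grip there. 11 mm holes through sleeves and board at x = +-37, y = +-24 mm. Stack pitch 17 mm. Origin: centre of the feet's plane; half a turn is the same. Starts in a pocket, its x along the carrier's x.
- board_1: Another board like board_0; may be absent.
- board_2: Another board like board_0; may be absent.
- board_3: Another board like board_0; may be absent. Two or three of the four boards are there.
- jig: Bonding jig, fixed: grey base 126 (x) x 96 (y) x 12 mm, four upright steel posts, 7 mm diameter, at x = +-37, y = +-24 mm, rising 72 mm above the base (top 7 mm tapered). Boards rest on the base's top, 12 mm above the bench. Origin: centre of its underside on the bench, z up; half a turn is the same.
- press_plate: Aluminium press plate 92 (x) x 62 (y) mm, 0.32 kg. Steel corner sleeves z 0-14 mm, plate z 14-20 mm, 11 mm holes as in the boards (x = +-37, y = +-24 mm). Black grip bar 14 (x) x 50 (y) mm on its middle, z 20-49 mm. Origin: centre of the plane of the sleeves' feet. Starts standing on the bench.
- wiping_block: Wooden wiping block with a flat black rubber sole, 46 (x, thickness) x 92 (y, width) x 21 mm, with a ridge grip 18 (x) x 72 (y) mm on top, z 21-51 mm; 0.14 kg. Origin: centre of the sole. Starts standing on its sole on the bench; wipes broadside, moving along its x.
- scrap_0: Grey metal casting scrap, a T- or cross-shaped broken-off gate about 44 x 22 x 8 mm, 14 g; may be absent. Origin: on its underside. It starts lying flat on the cover, between the two ribs.
- scrap_1: Grey metal casting scrap, a T- or cross-shaped broken-off gate about 40 x 24 x 8 mm, 14 g; may be absent. Origin: on its underside. It starts lying flat on the cover, between the two ribs.
- scrap_2: Grey metal casting scrap, a T- or cross-shaped broken-off gate about 46 x 20 x 8 mm, 14 g; may be absent. Origin: on its underside. It starts lying flat on the cover, between the two ribs.
- scrap_3: Grey metal casting scrap, a T- or cross-shaped broken-off gate about 38 x 22 x 8 mm, 14 g; may be absent. Origin: on its underside. It starts lying flat on the cover, between the two ribs.
- thread_lock: Red dosing bottle, 33 mm across, 88 mm tall, standing loose near the jig on the robot's left: a bystander. Origin: centre of its underside.
- silicone_oil: White dosing bottle with an orange cap, 38 mm across, 105 mm tall, standing loose at the near right: a bystander. Origin: centre of its underside.

How it is judged:
On the way, in this order (a step that is already met when the one before it is completed fails the run):
1. all scraps lie in the pan (x of scrap_0 in the frame of chip_pan between -0.066 and 0.066 m and y of scrap_0 in the frame of chip_pan between -0.052 and 0.052 m and height (world z) of each of scrap_0, scrap_1, scrap_2, scrap_3 below 0.03 m and x of scrap_1 in the frame of chip_pan between -0.066 and 0.066 m and y of scrap_1 in the frame of chip_pan between -0.052 and 0.052 m and x of scrap_2 in the frame of chip_pan between -0.066 and 0.066 m and y of scrap_2 in the frame of chip_pan between -0.052 and 0.052 m and x of scrap_3 in the frame of chip_pan between -0.066 and 0.066 m and y of scrap_3 in the frame of chip_pan between -0.052 and 0.052 m), for 0.2 s.
2. the cover has been slid back clear of the pockets (x of cover in the frame of carrier above 0.104 m), for 0.2 s.
3. every board stands fully down on the posts (horizontal distance between each of board_0, board_1, board_2, board_3 and jig below 0.004 m and angle between each of board_0, board_1, board_2, board_3's own z axis and vertical below 0.06 rad and angle between the x axis of each of board_0, board_1, board_2, board_3 and the x axis of jig, either way round below 0.15 rad and (z of board_0 in the frame of jig between 0.009 and 0.015 m or z of board_0 in the frame of jig between 0.026 and 0.032 m or z of board_0 in the frame of jig between 0.043 and 0.049 m) and (z of board_1 in the frame of jig between 0.009 and 0.015 m or z of board_1 in the frame of jig between 0.026 and 0.032 m or z of board_1 in the frame of jig between 0.043 and 0.049 m) and (z of board_2 in the frame of jig between 0.009 and 0.015 m or z of board_2 in the frame of jig between 0.026 and 0.032 m or z of board_2 in the frame of jig between 0.043 and 0.049 m) and (z of board_3 in the frame of jig between 0.009 and 0.015 m or z of board_3 in the frame of jig between 0.026 and 0.032 m or z of board_3 in the frame of jig between 0.043 and 0.049 m)), for 0.2 s.
4. the press plate lies on top of the boards (horizontal distance between press_plate and jig below 0.004 m and angle between press_plate's own z axis and vertical below 0.06 rad and angle between the x axis of press_plate and the x axis of jig, either way round below 0.15 rad and z of press_plate in the frame of board_0 above 0.012 m and z of press_plate in the frame of board_1 above 0.012 m and z of press_plate in the frame of board_2 above 0.012 m and z of press_plate in the frame of board_3 above 0.012 m and (z of press_plate in the frame of board_0 below 0.02 m or z of press_plate in the frame of board_1 below 0.02 m or z of press_plate in the frame of board_2 below 0.02 m or z of press_plate in the frame of board_3 below 0.02 m)), for 0.2 s.
At the end, for the whole second after the job is handed in: Scraps all in the pan; every board down on the four posts (flat, centred within 4 mm, level within 3 mm) and the press plate on top likewise; cover flat and shut within 8 mm; wiping block on the bench (its sole centre below 32 mm); all at rest (all of step 1 and all of step 3 and all of step 4 and x of cover in the frame of carrier between -0.008 and 0.008 m and z of cover in the frame of carrier below 0.039 m and angle between cover's own z axis and vertical below 0.03 rad and height (world z) of wiping_block between -0.004 and 0.032 m and linear speed of each of board_0, board_1, board_2, board_3, press_plate, cover, wiping_block below 0.02 m/s); the robot touches nothing.
It fails at once if a scrap falls into the carrier's pockets ((x of scrap_0 in the frame of carrier between -0.05 and 0.05 m and y of scrap_0 in the frame of carrier between -0.14 and 0.14 m and z of scrap_0 in the frame of carrier below 0.03 m) or (x of scrap_1 in the frame of carrier between -0.05 and 0.05 m and y of scrap_1 in the frame of carrier between -0.14 and 0.14 m and z of scrap_1 in the frame of carrier below 0.03 m) or (x of scrap_2 in the frame of carrier between -0.05 and 0.05 m and y of scrap_2 in the frame of carrier between -0.14 and 0.14 m and z of scrap_2 in the frame of carrier below 0.03 m) or (x of scrap_3 in the frame of carrier between -0.05 and 0.05 m and y of scrap_3 in the frame of carrier between -0.14 and 0.14 m and z of scrap_3 in the frame of carrier below 0.03 m)).
It fails at once if the fingers handle a scrap on the cover ((contact force between the fingers and scrap_0 above 0.03 N and contact force between cover and scrap_0 above 0.02 N) or (contact force between the fingers and scrap_1 above 0.03 N and contact force between cover and scrap_1 above 0.02 N) or (contact force between the fingers and scrap_2 above 0.03 N and contact force between cover and scrap_2 above 0.02 N) or (contact force between the fingers and scrap_3 above 0.03 N and contact force between cover and scrap_3 above 0.02 N)).
It fails at once if the cover is lifted off instead of slid (z of cover in the frame of carrier above 0.05 m or angle between cover's own z axis and vertical above 0.12 rad).
It fails at once if a board is tipped over (angle between any of board_0, board_1, board_2, board_3's own z axis and vertical above 0.9 rad).
It fails at once if a bottle is knocked over (angle between any of thread_lock, silicone_oil's own z axis and vertical above 0.5 rad).
Of scrap_0, scrap_1, scrap_2, scrap_3 only 2 to 4 are there at a start; the rules pass over those that are not, and their reading is None.
Of board_0, board_1, board_2, board_3 only 2 to 3 are there at a start; the rules pass over those that are not, and their reading is None.
At some moment in a run one of press_plate, wiping_block may be knocked a few centimetres aside while the robot is not near it.
It also fails if it takes over 200 s, if anything falls off the work surface, if the arm or the gripper's body presses on something with over 40 N, if the wrist force passes 120 N, or if a joint passes its speed limit or range.

## Working session

There is one attempt and no reset: what is moved stays moved. The work goes in short steps, Python scripts to look and compute and a tool call to move; the robot and the scene stay as the last step left them, time stands still between calls to the robot, and variables do not carry over. Pictures are saved under pics/ and viewed, about 12 in all and at most 16, crops included, and the job is handed in when it is done.

Besides the shell and the picture viewer there is one more tool, called after ">>>" in YAML: its name, and indented under it one key for each argument. play_rows: Moves the arm, as the interface text tells. Its arguments: {"type":"object","properties":{"plan":{"type":"array","items":{"type":"array","items":{"type":"number"}}}},"required":["plan"]}

```bash
ls; mkdir -p pics; cat > h.py <<'E'
from workcell import *
import numpy as np, cv2
from scipy.spatial.transform import Rotation as R
def save(c,name): cv2.imwrite('pics/'+name+'.png',c['frame'][:,:,::-1])
def pts(c):
    d=c['depth']; v,u=np.mgrid[0:420,0:560]
    X=np.stack([(u-c['cx'])/c['fx']*d,-(v-c['cy'])/c['fy']*d,-d,np.ones_like(d)],-1)
    return (X@np.linalg.inv(c['camera_from_world']).T)[...,:3]
E
python3 - <<'E'
from h import *
o=get_obs(); print(o['clock'],o['eef_pos'],o['tool_rot'],o['grip_width'],o['joint_pos'])
print(R.from_quat(o['tool_rot']).as_matrix().round(2))
s=camera('scene'); d=camera('side')
for c,n in((s,'s0'),(d,'d0')):
    save(c,n); np.savez(n,**c)
    print(n,np.linalg.inv(c['camera_from_world']).round(2).tolist())
    for t in ['carrier','pocket_0','pocket_3','chip_pan','cover','jig','press_plate','wiping_block','scrap_0','thread_lock','silicone_oil']:
        print(t,[(np.round(r['centre'],3).tolist(),round(r['confidence'],2)) for r in pinpoint(t,c)][:5])
E
```

```text
pics
0.0 [0.17863109 0.46631237 0.23039961] [ 0.12786809  0.69543559 -0.12935584  0.69518786] 0.08516041456005756 [ 1.20499113e+00  2.41427939e-01  3.70878256e-03  1.33520980e+00
 -3.81978400e-05  1.57079712e+00]
[[-0.    0.36  0.93]
 [-0.    0.93 -0.36]
 [-1.   -0.    0.  ]]
s0 [[0.66, 0.49, -0.57, -0.16], [-0.75, 0.45, -0.48, -0.59], [0.02, 0.75, 0.67, 0.78], [0.0, 0.0, 0.0, 1.0]]
carrier [([0.452, 0.264, -0.001], 0.67), ([0.47, -0.127, -0.001], 0.58)]
pocket_0 [([0.474, -0.165, 0.003], 0.77), ([0.468, -0.019, 0.004], 0.66), ([0.474, -0.238, 0.002], 0.59)]
pocket_3 [([0.474, -0.165, 0.003], 0.77), ([0.468, -0.019, 0.004], 0.66), ([0.474, -0.238, 0.002], 0.59)]
chip_pan [([0.475, -0.338, 0.0], 0.96), ([0.478, -0.238, 0.005], 0.53)]
cover [([0.472, -0.129, 0.04], 0.79)]
jig [([0.452, 0.263, 0.001], 0.7)]
press_plate [([0.623, 0.293, -0.001], 0.6)]
wiping_block [([0.622, 0.126, 0.002], 0.64)]
scrap_0 [([0.469, -0.098, 0.005], 0.74), ([0.485, -0.128, 0.042], 0.61), ([0.449, -0.229, 0.042], 0.4), ([0.478, -0.237, 0.003], 0.18)]
thread_lock [([0.284, 0.245, -0.0], 0.7)]
silicone_oil [([0.337, -0.431, -0.005], 0.62)]
d0 [[-0.99, 0.05, -0.12, 0.32], [-0.13, -0.51, 0.85, 1.08], [-0.02, 0.86, 0.51, 0.73], [0.0, 0.0, 0.0, 1.0]]
carrier []
pocket_0 []
pocket_3 []
chip_pan [([0.478, -0.34, 0.0], 0.92), ([0.623, 0.29, 0.004], 0.75)]
cover [([0.477, -0.132, 0.038], 0.65)]
jig [([0.454, 0.264, 0.0], 0.87), ([0.285, 0.249, 0.001], 0.55)]
press_plate [([0.335, -0.431, 0.001], 0.65), ([0.623, 0.291, 0.004], 0.58)]
wiping_block [([0.629, 0.131, -0.003], 0.79)]
scrap_0 [([0.477, -0.339, -0.002], 0.6), ([0.479, -0.123, 0.043], 0.55), ([0.448, -0.228, 0.04], 0.5)]
thread_lock [([0.284, 0.248, -0.002], 0.64)]
silicone_oil [([0.335, -0.429, -0.0], 0.47)]
```

```bash
python3 - <<'E'
from h import *
for n in('s0','d0'):
    c=np.load(n+'.npz'); P=pts(c)
    # reprojection sanity + top-down map at 1.5mm/px
    H=np.zeros((600,500,3),np.uint8); Z=np.full((600,500),-1.)
    i=((0.75-P[...,0])/0.0015).astype(int); 
    # columns: y from +0.4 to -0.45 ; rows: x from .72 to .2
    H=np.zeros((360,580,3),np.uint8); Z=np.full((360,580),-1.)
    r=((0.72-P[...,0])/0.0015).round().astype(int); q=((0.42-P[...,1])/0.0015).round().astype(int)
    ok=(c['depth']>0)&(r>=0)&(r<360)&(q>=0)&(q<580)&(P[...,2]<.2)
    for a,b,z,col in zip(r[ok],q[ok],P[...,2][ok],c['frame'][ok]):
        if z>Z[a,b]: Z[a,b]=z; H[a,b]=col
    cv2.imwrite(f'pics/top_{n}.png',H[:,:,::-1]); np.save('Z_'+n,Z)
a=cv2.imread('pics/s0.png');b=cv2.imread('pics/d0.png')
cv2.imwrite('pics/both.png',cv2.resize(np.hstack([a,b]),(800,300)))
# orientation of blocks: by height slices
def rect(P,m,name):
    p=P[m][:,:2].astype(np.float32)
    print(name,len(p),cv2.minAreaRect(p) if len(p)>5 else None)
for n in('s0','d0'):
    P=pts(np.load(n+'.npz'))
    for nm,(x,y),zl in [('wb top',(.625,.128),(.046,.056)),('pp bar',(.623,.291),(.044,.054)),('pp plate',(.623,.291),(.016,.023)),('jig base',(.453,.264),(.009,.0145)),('jig posts',(.453,.264),(.045,.09)),('pull',(.526,-.13),(.066,.074))]:
        m=(np.hypot(P[...,0]-x,P[...,1]-y)<.085)&(P[...,2]>zl[0])&(P[...,2]<zl[1]); rect(P,m,n+' '+nm)
    m=(abs(P[...,1]+.13)<.2)&(abs(P[...,0]-.47)<.08)&(P[...,2]>.0395)&(P[...,2]<.0445);rect(P,m,n+' cover')
E
```

```text
s0 wb top 84 ((0.6243752241134644, 0.12571336328983307), (0.06691882014274597, 0.019221236929297447), 78.25041961669922)
s0 pp bar 39 ((0.6246953010559082, 0.28904858231544495), (0.04703960940241814, 0.01461110357195139), 77.90393829345703)
s0 pp plate 269 ((0.6361432075500488, 0.29162082076072693), (0.13170702755451202, 0.09483789652585983), 15.798008918762207)
s0 jig base 540 ((0.45537877082824707, 0.2620745003223419), (0.12908604741096497, 0.09914698451757431), 5.026125907897949)
s0 jig posts 98 ((0.4545111358165741, 0.2620765268802643), (0.0828789621591568, 0.05766880884766579), 5.996803283691406)
s0 pull 106 ((0.5286506414413452, -0.1294132024049759), (0.015669168904423714, 0.07957999408245087), 0.08328472822904587)
s0 cover 2599 ((0.48144859075546265, -0.1314047873020172), (0.13886801898479462, 0.3115803301334381), 1.6121928691864014)
d0 wb top 104 ((0.6250818371772766, 0.13508501648902893), (0.06915967166423798, 0.018215524032711983), 77.77433013916016)
d0 pp bar 87 ((0.6238150000572205, 0.2950945496559143), (0.050253160297870636, 0.014806684106588364), 75.86471557617188)
d0 pp plate 525 ((0.6429128050804138, 0.3089096248149872), (0.1004798412322998, 0.12261757254600525), 76.49720764160156)
d0 jig base 838 ((0.4560917913913727, 0.2703540325164795), (0.12410532683134079, 0.0991142988204956), 5.51616096496582)
d0 jig posts 125 ((0.45553693175315857, 0.26925039291381836), (0.0801381915807724, 0.057736948132514954), 5.0304365158081055)
d0 pull 46 ((0.5288040637969971, -0.12249650061130524), (0.011551746167242527, 0.07253018766641617), 2.3929853439331055)
d0 cover 1219 ((0.4802338778972626, -0.12447582185268402), (0.13440093398094177, 0.31619155406951904), 0.32153555750846863)
```

View pics/both.png

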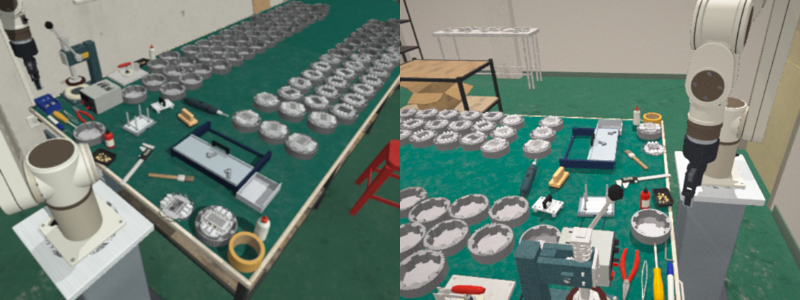

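View pics/top_s0.png

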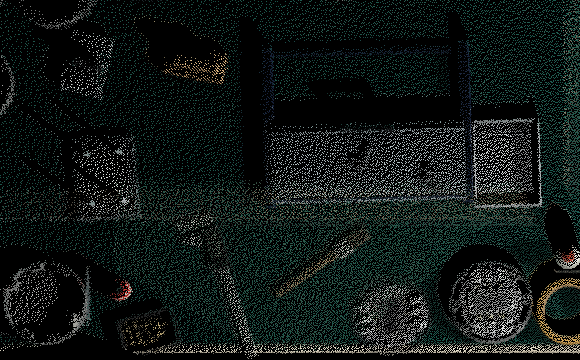

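```bash
cat >> h.py <<'E'
def go(x,y,z,psi=None,step=38,start=None):
    """straight translation at present orientation, then turn about tool x; levelling turn shown too"""
    o=get_obs(); M=R.from_quat(o['tool_rot']).as_matrix(); p=o['eef_pos'] if start is None else start
    d=M.T@(np.array([x,y,z])-p)*1000; n=int(np.ceil(np.linalg.norm(d)/step))
    ps=np.arctan2(M[1,1],M[0,1])
    print('at',np.round(o['eef_pos'],4),'psi',round(np.degrees(ps),2),'j6',round(o['joint_pos'][5],2),'t',round(o['clock'],2),'F',np.round(o['ft_force'],1),'w',round(o['grip_width'],4))
    print(' shift',d.round(1),'rows',n,'each',(d/max(n,1)).round(1))
    if psi is not None:
        a=ps-np.radians(psi); a=(a+np.pi)%(2*np.pi)-np.pi; k=int(np.ceil(abs(a)/.12)); print(' turn rx',round(a,4),'rows',k,'each',round(a/max(k,1),4))
E
python3 - <<'E'
from h import *
go(.60,.13,.24,-12)
for n in('s0','d0'):
    c=np.load(n+'.npz'); print(c.files); P=pts(c)
    m=(abs(P[...,2])<.01)&(P[...,0]>.3)&(P[...,0]<.7)&(abs(P[...,1])<.3); print(n,P[m][:,2].mean(),P[m][:,2].std(),c['fx'],c['cx'],c['cy'])
    # pan far wall, cover plate extents in slices
    q=P[(abs(P[...,2]-.04)<.003)&(abs(P[...,1]+.338)<.07)&(abs(P[...,0]-.475)<.08)]; print('panwall',len(q),q.min(0).round(4),q.max(0).round(4), q.mean(0).round(4))
E
```

```text
at [0.1788 0.4669 0.2313] psi 69.04 j6 1.57 t 1.2 F [-0.1 -0.9 -0.2] w 0.0854
 shift [  -8.7 -163.9  513.8] rows 15 each [ -0.6 -10.9  34.3]
 turn rx 1.4144 rows 12 each 0.1179
['frame', 'depth', 'fx', 'fy', 'cx', 'cy', 'camera_from_world', 'shot']
s0 0.002024297104520574 0.0021261283569242923 401.0755402248712 273.1526049183757 208.47131744327257
panwall 298 [ 0.414  -0.3908  0.0371] [ 0.554 -0.268  0.043] [ 0.4783 -0.302   0.0403]
['frame', 'depth', 'fx', 'fy', 'cx', 'cy', 'camera_from_world', 'shot']
d0 0.0017854074237064377 0.0019750810888876326 423.8594362168386 281.5701793938252 209.50232660729864
panwall 74 [ 0.4148 -0.3895  0.0373] [ 0.5544 -0.2688  0.0429] [ 0.4886 -0.3235  0.04  ]
```

>>> play_rows:
  plan:
    - [-0.6,-11,34.3,0,0,0,-1]
    - [-0.6,-11,34.3,0,0,0,-1]
    - [-0.6,-11,34.3,0,0,0,-1]
    - [-0.6,-11,34.3,0,0,0,-1]
    - [-0.6,-11,34.3,0,0,0,-1]
    - [-0.6,-11,34.3,0,0,0,-1]
    - [-0.6,-11,34.3,0,0,0,-1]
    - [-0.6,-11,34.3,0,0,0,-1]
    - [-0.6,-11,34.3,0,0,0,-1]
    - [-0.6,-11,34.3,0,0,0,-1]
    - [-0.6,-11,34.3,0,0,0,-1]
    - [-0.6,-11,34.3,0,0,0,-1]
    - [-0.6,-11,34.3,0,0,0,-1]
    - [-0.6,-11,34.3,0,0,0,-1]
    - [-0.6,-10,33,0,0,0,-1]

```text
clock: 2.45
eef_pos: [0.6007, 0.1286, 0.2403]
tool_rot: [0.129, 0.695, -0.129, 0.695]
ft_force: [-0.1, 1.5, -0.0]
grip_width: 0.0852
```

>>> play_rows:
  plan:
    - [0,0,0,0.118,0,0,-1]
    - [0,0,0,0.118,0,0,-1]
    - [0,0,0,0.118,0,0,-1]
    - [0,0,0,0.118,0,0,-1]
    - [0,0,0,0.118,0,0,-1]
    - [0,0,0,0.118,0,0,-1]
    - [0,0,0,0.118,0,0,-1]
    - [0,0,0,0.118,0,0,-1]
    - [0,0,0,0.118,0,0,-1]
    - [0,0,0,0.118,0,0,-1]
    - [0,0,0,0.118,0,0,-1]
    - [0,0,0,0.118,0,0,-1]
    - [0,0,0,0,0,0,-1]

```text
clock: 3.53
eef_pos: [0.5994, 0.1302, 0.2401]
tool_rot: [-0.55, -0.444, 0.55, -0.444]
ft_force: [0.9, 0.9, 0.5]
grip_width: 0.0855
```

```bash
python3 - <<'E'
from h import *
c=camera('wrist'); save(c,'w1'); np.savez('w1',**c)
d=c['depth']; print('depth',d.min(),d.max(),c['fx'],c['fy'],c['cx'],c['cy'])
C=np.linalg.inv(c['camera_from_world']); print(C.round(3).tolist())
for t in ['press_plate','wiping_block','jig','scrap_0','cover']:
    print(t,[(np.round(r['centre'],3).tolist(),round(r['confidence'],2)) for r in pinpoint(t,c)][:5])
go(.624,.13,.024,-12)
E
```

```text
depth 0.0 2.055678 325.19226210127806 325.19226210127806 277.88384240248 206.1855995588033
[[0.977, 0.2, 0.069, 0.618], [-0.212, 0.924, 0.317, 0.213], [-0.0, -0.324, 0.946, 0.383], [0.0, 0.0, 0.0, 1.0]]
press_plate [([0.62, 0.29, 0.003], 0.57)]
wiping_block [([0.624, 0.127, -0.002], 0.7)]
jig [([0.454, 0.271, -0.0], 0.66), ([0.622, 0.13, 0.001], 0.33)]
scrap_0 [([0.479, -0.122, 0.043], 0.62)]
cover [([0.473, -0.129, 0.035], 0.7)]
at [0.5994 0.1302 0.2403] psi -12.01 j6 1.99 t 3.83 F [-0.5  0.4  0.2] w 0.0852
 shift [216.3  24.1  -4.9] rows 6 each [36.   4.  -0.8]
 turn rx -0.0003 rows 1 each -0.0003
```

View pics/w1.png

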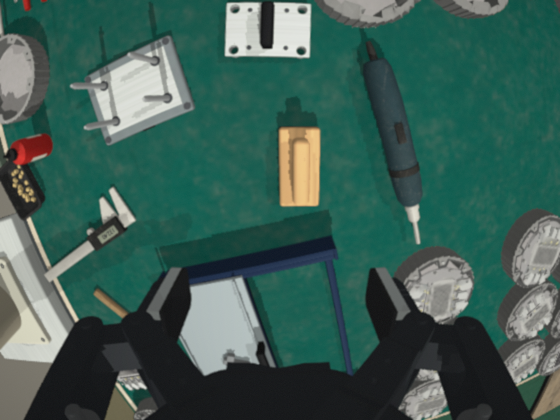

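```bash
cat >> h.py <<'E'
def wpts(c):
    d=c['depth']; v,u=np.mgrid[0:420,0:560]; a=u-c['cx']; b=v-c['cy']; r=np.hypot(a,b)+1e-9; t=np.tan(np.minimum(r/c['fx'],1.5))
    X=np.stack([a/r*t*d,-b/r*t*d,-d,np.ones_like(d)],-1)
    return (X@np.linalg.inv(c['camera_from_world']).T)[...,:3]
def rect(P,x,y,rad,z0,z1,name=''):
    m=(np.hypot(P[...,0]-x,P[...,1]-y)<rad)&(P[...,2]>z0)&(P[...,2]<z1); p=P[m]
    if len(p)<6: print(name,len(p)); return
    (cx,cy),(w,h),a=cv2.minAreaRect(p[:,:2].astype(np.float32)); print(name,len(p),'c',round(cx,4),round(cy,4),'size',round(w,4),round(h,4),'ang',round(a,2),'z',np.median(p[:,2]).round(4))
E
python3 - <<'E'
from h import *
P=wpts(np.load('w1.npz'))
m=(P[...,0]>.5)&(P[...,0]<.75)&(abs(P[...,1]-.05)<.2)&(abs(P[...,2])<.01); print('bench',P[m][:,2].mean())
rect(P,.624,.128,.08,.044,.058,'ridge'); rect(P,.624,.128,.08,.014,.058,'block')
rect(P,.622,.29,.08,.042,.056,'bar'); rect(P,.622,.29,.08,.012,.056,'plate')
rect(P,.454,.266,.1,.006,.016,'jig'); rect(P,.454,.266,.1,.04,.09,'posts')
E
```

```text
bench 0.0006527901461420161
ridge 1119 c 0.6246 0.1315 size 0.0708 0.0183 ang 78.42 z 0.0504
block 3158 c 0.625 0.1318 size 0.0919 0.0462 ang 77.84 z 0.0215
bar 614 c 0.6236 0.2926 size 0.0494 0.0138 ang 75.85 z 0.0485
plate 4514 c 0.6387 0.2932 size 0.0703 0.1217 ang 76.29 z 0.0203
jig 6703 c 0.4547 0.2667 size 0.1264 0.0994 ang 4.83 z 0.0122
posts 530 c 0.4552 0.2665 size 0.0805 0.055 ang 5.46 z 0.0657
```

>>> play_rows:
  plan:
    - [30,6.1,-1.7,0,0,0,-1]
    - [30,6.1,-1.7,0,0,0,-1]
    - [30,6.1,-1.7,0,0,0,-1]
    - [30,6.2,-1.6,0,0,0,-1]
    - [30,0,0,0,0,0,-1]
    - [30,0,0,0,0,0,-1]
    - [20,0,0,0,0,0,-1]
    - [14,0,0,0,0,0,-1]
    - [0,0,0,0,0,0,0]
    - [0,0,0,0,0,0,1]
    - [0,0,0,0,0,0,1]
    - [0,0,0,0,0,0,1]
    - [0,0,0,0,0,0,1]
    - [0,0,0,0,0,0,1]
    - [0,0,0,0,0,0,1]

```text
clock: 5.08
eef_pos: [0.626, 0.1319, 0.028]
tool_rot: [0.551, 0.444, -0.549, 0.445]
ft_force: [-0.0, 0.0, 5.1]
grip_width: 0.0169
```

```bash
python3 - <<'E'
from h import *
go(.60,.06,.20,90)
E
```

```text
at [0.626  0.1319 0.028 ] psi -12.09 j6 1.99 t 5.08 F [-0.   0.   5.1] w 0.0169
 shift [-172.1   -9.8   75.5] rows 5 each [-34.4  -2.   15.1]
 turn rx -1.7817 rows 15 each -0.1188
```

>>> play_rows:
  plan:
    - [-20,0,0,0,0,0,1]
    - [-34,0,0,0,0,0,1]
    - [-38,0,0,0,0,0,1]
    - [-38,0,0,0,0,0,1]
    - [-38,0,0,0,0,0,1]
    - [0,-19,15,-0.118,0,0,1]
    - [0,0,0,-0.118,0,0,1]
    - [0,0,0,-0.118,0,0,1]
    - [0,0,0,-0.118,0,0,1]
    - [0,0,0,-0.118,0,0,1]
    - [0,0,0,-0.118,0,0,1]
    - [0,0,0,-0.118,0,0,1]
    - [0,0,0,-0.118,0,0,1]
    - [0,0,0,-0.118,0,0,1]
    - [0,0,0,-0.118,0,0,1]
    - [0,0,0,-0.118,0,0,1]
    - [0,0,0,-0.118,0,0,1]
    - [0,0,0,-0.118,0,0,1]
    - [0,0,0,-0.118,0,0,1]
    - [0,0,0,-0.13,0,0,1]

```text
clock: 6.75
eef_pos: [0.6027, 0.1208, 0.1939]
tool_rot: [-0.001, 0.707, 0.0, 0.707]
ft_force: [0.6, -0.6, -0.9]
grip_width: 0.0167
```

```bash
python3 - <<'E'
from h import *
c=camera('wrist'); s=camera('scene'); np.savez('w2',**c); np.savez('s2',**s); P=wpts(c)
z=c['camera_from_world']; print(np.linalg.inv(z)[:3,3].round(3))
a=c['frame'][:,:,::-1]; b=s['frame'][:,:,::-1][180:300,230:400]; b=cv2.resize(b,(595,420))
cv2.imwrite('pics/w2.png',cv2.resize(np.hstack([a,b]),(800,291)))
for cc in (c,s):
  print([(np.round(r['centre'],3).tolist(),round(r['confidence'],2)) for r in pinpoint('scrap_0',cc)])
go(.48,.02,.2,90)
E
```

```text
[0.519 0.121 0.337]
[([0.477, -0.124, 0.04], 0.81)]
[([0.483, -0.125, 0.042], 0.51), ([0.447, -0.23, 0.044], 0.43), ([0.472, -0.129, 0.039], 0.25)]
at [0.6029 0.1209 0.1941] psi 89.55 j6 0.21 t 6.95 F [-0.1 -0.3 -0.9] w 0.0165
 shift [  -5.8 -101.9 -122.1] rows 5 each [ -1.2 -20.4 -24.4]
 turn rx -0.0078 rows 1 each -0.0078
```

View pics/w2.png

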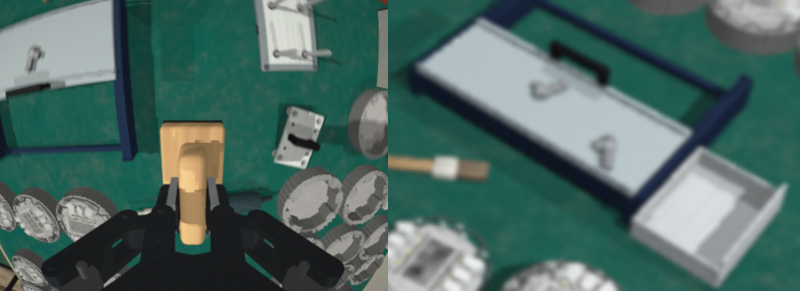

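```bash
python3 - <<'E'
from h import *
P2=wpts(np.load('w2.npz')); P1=wpts(np.load('w1.npz')); S=pts(np.load('s2.npz'))
for n,P in(('w1',P1),('w2',P2),('s',S)):
    Z=P[...,2]; reg=(P[...,1]<.05)&(P[...,1]>-.3)&(P[...,0]>.38)&(P[...,0]<.7)
    rib=P[reg&(Z>.0455)&(Z<.0505)]
    lo=rib[(rib[:,0]<.43)]; hi=rib[(rib[:,0]>.505)&(rib[:,0]<.535)]
    for k,q in(('rib-',lo),('rib+',hi)):
        if len(q)>20: f=np.polyfit(q[:,1],q[:,0],1); print(n,k,len(q),'x at y=-.13',np.polyval(f,-.13).round(4),'yaw deg',-np.degrees(np.arctan(f[0])).round(2),'range y',q[:,1].min().round(3),q[:,1].max().round(3),'std',(q[:,0]-np.polyval(f,q[:,1])).std().round(4))
    pl=P[reg&(Z>.040)&(Z<.0445)]; print(n,'plate',len(pl),'ymax',np.percentile(pl[:,1],99.5).round(4),'ymin',np.percentile(pl[:,1],.5).round(4),'z',np.median(pl[:,2]).round(4))
    e=P[reg&(Z>.034)&(Z<.0405)&(P[...,0]>.54)]; 
    if len(e)>20: rect(P,.58,.02,.12,.034,.0405,n+' rail')
    rect(P,.526,-.13,.06,.066,.074,n+' pull')
# held block
rect(P2,.603,.121,.08,.15,.25,n+' held')
m=(np.hypot(P2[...,0]-.603,P2[...,1]-.121)<.07)&(P2[...,2]>.1)&(P2[...,2]<.25); print(np.histogram(P2[m][:,2],bins=15))
E
```

```text
w1 rib- 72 x at y=-.13 0.4208 yaw deg 2.74 range y -0.132 -0.06 std 0.0009
w1 rib+ 187 x at y=-.13 0.5266 yaw deg 3.04 range y -0.095 0.017 std 0.0018
w1 plate 5494 ymax 0.0267 ymin -0.1413 z 0.0418
w1 rail 1775 c 0.5558 -0.0292 size 0.1888 0.1197 ang 1.51 z 0.0381
w1 pull 116 c 0.5266 -0.1007 size 0.0116 0.0287 ang 3.86 z 0.0695
w2 rib- 426 x at y=-.13 0.4196 yaw deg 1.53 range y -0.199 -0.003 std 0.0009
w2 rib+ 348 x at y=-.13 0.5238 yaw deg 1.88 range y -0.204 0.019 std 0.0016
w2 plate 16281 ymax 0.0246 ymin -0.2044 z 0.0419
w2 rail 2821 c 0.5562 -0.0259 size 0.1896 0.112 ang 1.53 z 0.0383
w2 pull 623 c 0.5276 -0.1263 size 0.0124 0.0793 ang 1.87 z 0.0695
s rib- 164 x at y=-.13 0.4207 yaw deg 1.45 range y -0.278 0.014 std 0.0027
s rib+ 156 x at y=-.13 0.5228 yaw deg 1.26 range y -0.275 0.013 std 0.0048
s plate 2608 ymax 0.0232 ymin -0.286 z 0.0427
s rail 183 c 0.5568 -0.0257 size 0.1913 0.1083 ang 0.9 z 0.0381
s pull 104 c 0.5284 -0.1305 size 0.0146 0.0785 ang 0.04 z 0.0705
s held 18983 c 0.5987 0.1221 size 0.0902 0.0846 ang 41.19 z 0.2164
(array([ 266,  153,  262, 4938,   91,  215,  406,  520, 3767, 2029,  468,
        685,  660, 1493, 3030]), array([0.16717881, 0.17270019, 0.17822158, 0.18374296, 0.18926435,
       0.19478573, 0.20030712, 0.2058285 , 0.21134989, 0.21687127,
       0.22239266, 0.22791404, 0.23343543, 0.23895681, 0.2444782 ,
       0.24999958]))
```

```bash
python3 - <<'E'
from h import *
go(.4682,.0,.12,91.5)
E
```

```text
at [0.6029 0.1209 0.1941] psi 89.55 j6 0.21 t 6.95 F [-0.1 -0.3 -0.9] w 0.0165
 shift [  74.2 -121.9 -133.7] rows 6 each [ 12.4 -20.3 -22.3]
 turn rx -0.034 rows 1 each -0.034
```

>>> play_rows:
  plan:
    - [0,-20.3,-22.3,0,0,0,1]
    - [0,-20.3,-22.3,0,0,0,1]
    - [0,-20.3,-22.3,0,0,0,1]
    - [0,-20.3,-22.3,0,0,0,1]
    - [0,-20.3,-22.3,0,0,0,1]
    - [0,-20.3,-22.3,0,0,0,1]
    - [25,0,0,-0.034,0,0,1]
    - [25,0,0,0,0,0,1]
    - [24,0,0,0,0,0,1]
    - [25,0,0,0,0,0,1]
    - [16,0,0,0,0,0,1]
    - [0,0,0,0,0,0,1]
    - [0,0,0,0,0,0,1]

```text
clock: 8.03
eef_pos: [0.4679, -0.0003, 0.0789]
tool_rot: [-0.01, 0.708, 0.01, 0.706]
ft_force: [1.0, -1.1, -1.5]
grip_width: 0.0168
```

```bash
python3 - <<'E'
from h import *
go(.4682,.0,.0705,91.5)
go(.4716,-.13,.0705,91.5)
go(.4758,-.29,.0705,91.5)
c=camera('wrist'); save(c,'w3')
E
```

```text
at [ 4.679e-01 -3.000e-04  7.890e-02] psi 91.58 j6 -0.03 t 8.03 F [ 1.  -1.1 -1.5] w 0.0168
 shift [8.4 0.2 0.3] rows 1 each [8.4 0.2 0.3]
 turn rx 0.0015 rows 1 each 0.0015
at [ 4.679e-01 -3.000e-04  7.890e-02] psi 91.58 j6 -0.03 t 8.03 F [ 1.  -1.1 -1.5] w 0.0168
 shift [ 8.400e+00 -1.298e+02  1.000e-01] rows 4 each [  2.1 -32.4   0. ]
 turn rx 0.0015 rows 1 each 0.0015
at [ 4.679e-01 -3.000e-04  7.890e-02] psi 91.58 j6 -0.03 t 8.03 F [ 1.  -1.1 -1.5] w 0.0168
 shift [ 8.400e+00 -2.899e+02 -1.000e-01] rows 8 each [  1.  -36.2  -0. ]
 turn rx 0.0015 rows 1 each 0.0015
```

View pics/w3.png

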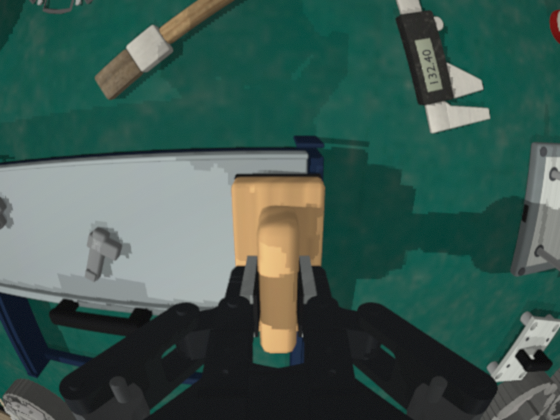

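>>> play_rows:
  plan:
    - [5,0,0,0,0,0,1]
    - [4,0,0,0,0,0,1]
    - [0,0,0,0,0,0,1]
    - [0,-6,0,0,0,0,1]
    - [0,-9,0,0,0,0,1]
    - [0,-10,0,0,0,0,1]
    - [0,-10,0,0,0,0,1]
    - [0,-10,0,0,0,0,1]
    - [0,-10,0,0,0,0,1]
    - [0,-10,0,0,0,0,1]
    - [0,-10,0,0,0,0,1]
    - [0,-10,0,0,0,0,1]
    - [0,-10,0,0,0,0,1]
    - [0,-10,0,0,0,0,1]
    - [0,-10,0,0,0,0,1]
    - [0,-5,0,0,0,0,1]
    - [0,0,0,0,0,0,1]

```text
clock: 9.5
eef_pos: [0.4696, -0.0864, 0.0752]
tool_rot: [0.007, 0.705, 0.048, 0.707]
ft_force: [-13.5, 91.8, 54.6]
grip_width: 0.0172
```

```bash
python3 - <<'E'
from h import *
go(.4758,-.29,.0705,91.5)
c=camera('wrist'); save(c,'w4')
E
```

```text
at [ 0.4696 -0.0864  0.0752] psi 93.35 j6 -0.29 t 9.5 F [-13.5  91.8  54.6] w 0.0172
 shift [ -11.  -203.4   -5.7] rows 6 each [ -1.8 -33.9  -0.9]
 turn rx 0.0323 rows 1 each 0.0323
```

View pics/w4.png

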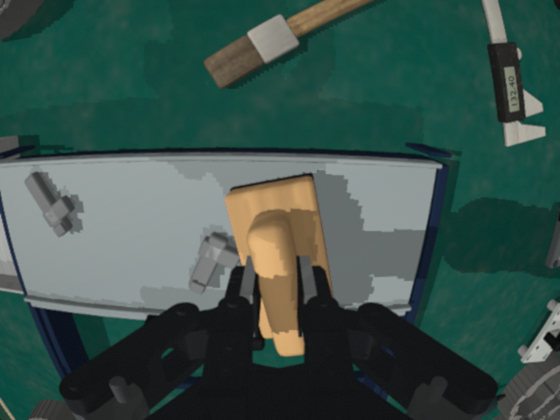

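>>> play_rows:
  plan:
    - [0,8,0,0,0,0,1]
    - [0,8,0,0,0,0,1]
    - [0,8,0,0,0,0,1]
    - [0,8,0,0,0,0,1]
    - [0,8,0,0,0,0,1]
    - [0,8,0,0,0,0,1]
    - [0,0,0,0,0,0,1]

```text
clock: 10.13
eef_pos: [0.4723, -0.0699, 0.0726]
tool_rot: [-0.011, 0.705, 0.012, 0.709]
ft_force: [-4.1, 7.0, 11.7]
grip_width: 0.0169
```

```bash
python3 - <<'E'
from h import *
go(.47,-.04,.0705,91.5)
o=get_obs(); print(R.from_quat(o['tool_rot']).as_matrix().round(3))
c=camera('wrist'); save(c,'w5'); np.savez('w5',**c); P=wpts(c); x,y,z=o['eef_pos']
rect(P,x,y,.07,.056,.068,'block top'); 
Z=P[...,2];reg=(P[...,1]<.05)&(P[...,1]>-.3)&(P[...,0]>.38)&(P[...,0]<.7)
rib=P[reg&(Z>.0455)&(Z<.0505)]
for k,q in(('rib-',rib[(rib[:,0]<.43)]),('rib+',rib[(rib[:,0]>.505)&(rib[:,0]<.535)])):
    if len(q)>20: f=np.polyfit(q[:,1],q[:,0],1); print(k,len(q),np.polyval(f,[-.13,-.02]).round(4),f[0].round(4))
rect(P,.526,-.13,.06,.066,.074,'pull')
s=camera('scene'); rect(pts(s),.526,-.13,.06,.066,.074,'pull s'); np.savez('s5',**s)
E
```

```text
at [ 0.4723 -0.0699  0.0726] psi 91.87 j6 -0.18 t 10.13 F [-4.1  7.  11.7] w 0.0169
 shift [ 2.2 30.  -1.3] rows 1 each [ 2.2 30.  -1.3]
 turn rx 0.0064 rows 1 each 0.0064
[[ 0.004 -0.033  0.999]
 [ 0.002  0.999  0.033]
 [-1.     0.002  0.004]]
block top 4906 c 0.4751 -0.069 size 0.0909 0.0462 ang 2.06 z 0.064
rib- 2470 [0.4187 0.4157] -0.0268
rib+ 761 [0.5222 0.5196] -0.0236
pull 198 c 0.5213 -0.1237 size 0.0103 0.0915 ang 7.33 z 0.069
pull s 162 c 0.522 -0.1219 size 0.0435 0.0966 ang 28.91 z 0.0697
```

View pics/w5.png

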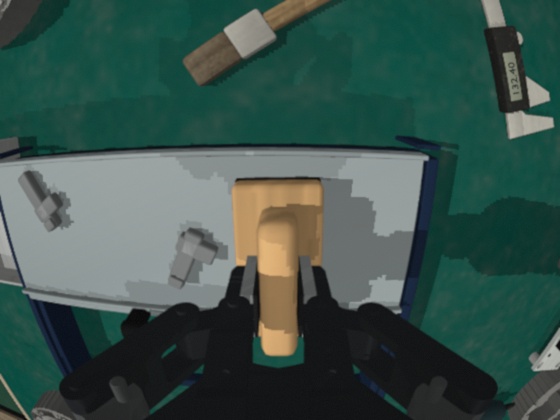

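>>> play_rows:
  plan:
    - [-6,8,0,0,0,0,1]
    - [-8,8,0,0,0,0,1]
    - [0,8,-6,0.006,0,0,1]
    - [0,0,0,0,0,0,1]
    - [0,0,0,0,0,0,1]

```text
clock: 10.65
eef_pos: [0.4634, -0.0482, 0.0841]
tool_rot: [-0.009, 0.707, 0.008, 0.707]
ft_force: [0.9, 0.9, -1.2]
grip_width: 0.0171
```

```bash
python3 - <<'E'
from h import *
go(.47,-.04,.0705,91.5)
o=get_obs(); print(R.from_quat(o['tool_rot']).as_matrix().round(3))
c=camera('wrist'); save(c,'w6'); np.savez('w6',**c); P=wpts(c); x,y,z=o['eef_pos']
rect(P,x,y,.07,z-.015,z-.002,'block top')
# tilt of block top: plane fit
m=(np.hypot(P[...,0]-x,P[...,1]-y)<.06)&(abs(P[...,2]-z+.007)<.006)&(P[...,0]<x+.02); q=P[m]
A=np.c_[q[:,:2],np.ones(len(q))]; f=np.linalg.lstsq(A,q[:,2],rcond=None)[0]; print('slope',f[:2].round(4),'z at tcp',(f@[x,y,1]).round(4),'tcp z',z)
Z=P[...,2];reg=(P[...,1]<.05)&(P[...,1]>-.3)&(P[...,0]>.38)&(P[...,0]<.7)
rib=P[reg&(Z>.0455)&(Z<.0505)]
for k,q in(('rib-',rib[(rib[:,0]<.43)]),('rib+',rib[(rib[:,0]>.505)&(rib[:,0]<.535)])):
    if len(q)>20: f=np.polyfit(q[:,1],q[:,0],1); print(k,len(q),np.polyval(f,[-.13,-.045]).round(4),f[0].round(4))
for t in(c,camera('scene')): print([(np.round(r['centre'],3).tolist(),round(r['confidence'],2)) for r in pinpoint('cover',t)])
E
```

```text
at [ 0.4634 -0.0482  0.0841] psi 91.37 j6 -0.13 t 10.65 F [ 0.9  0.9 -1.2] w 0.0171
 shift [13.6  8.   6.8] rows 1 each [13.6  8.   6.8]
 turn rx -0.0023 rows 1 each -0.0023
[[-0.001 -0.024  1.   ]
 [-0.001  1.     0.024]
 [-1.    -0.001 -0.001]]
block top 4963 c 0.4654 -0.0472 size 0.0899 0.0463 ang 1.8 z 0.076
slope [0.054  0.0084] z at tcp 0.0774 tcp z 0.08412865031331637
rib- 2003 [0.4186 0.4162] -0.0279
rib+ 701 [0.5223 0.5206] -0.021
[([0.473, -0.131, 0.035], 0.7)]
[([0.471, -0.128, 0.038], 0.94)]
```

>>> play_rows:
  plan:
    - [0,0,3,-0.002,0,0,1]
    - [7,0,0,0,0,0,1]
    - [6,0,0,0,0,0,1]
    - [2,0,0,0,0,0,1]
    - [1,0,0,0,0,0,1]
    - [0,0,0,0,0,0,1]

```text
clock: 11.35
eef_pos: [0.4695, -0.0485, 0.0698]
tool_rot: [-0.009, 0.705, 0.009, 0.709]
ft_force: [1.2, -0.1, 10.1]
grip_width: 0.0167
```

```bash
cat > chk.py <<'E'
from h import *
go(.4755,-.295,.0700,91.5)
o=get_obs(); c=camera('wrist'); np.savez('wl',**c); save(c,'wl'); P=wpts(c); x,y,z=o['eef_pos']
rect(P,x,y,.07,.056,.069,'block top')
m=(np.hypot(P[...,0]-x,P[...,1]-y)<.06)&(abs(P[...,2]-.063)<.006)&(P[...,0]<x+.02); q=P[m]
A=np.c_[q[:,:2],np.ones(len(q))]; f=np.linalg.lstsq(A,q[:,2],rcond=None)[0]; print('slope',f[:2].round(4),'top z at tcp',(f@[x,y,1]).round(4),'tcp z',z.round(4))
Z=P[...,2];reg=(P[...,1]<.05)&(P[...,1]>-.3)&(P[...,0]>.38)&(P[...,0]<.7)
rib=P[reg&(Z>.0455)&(Z<.0505)]
for k,q in(('rib-',rib[(rib[:,0]<.43)]),('rib+',rib[(rib[:,0]>.505)&(rib[:,0]<.535)])):
    if len(q)>20: f=np.polyfit(q[:,1],q[:,0],1); print(k,len(q),np.polyval(f,[-.13,y]).round(4),f[0].round(4))
E
python3 chk.py
```

```text
at [ 0.4695 -0.0485  0.0698] psi 91.45 j6 -0.13 t 11.35 F [ 1.2 -0.1 10.1] w 0.0167
 shift [-1.000e-01 -2.466e+02 -2.000e-01] rows 7 each [ -0.  -35.2  -0. ]
 turn rx -0.0009 rows 1 each -0.0009
block top 5189 c 0.471 -0.0478 size 0.0908 0.0463 ang 1.43 z 0.063
slope [0.0244 0.0008] top z at tcp 0.0635 tcp z 0.0698
rib- 2488 [0.4192 0.4178] -0.0178
rib+ 709 [0.5223 0.5206] -0.0212
```

>>> play_rows:
  plan:
    - [-0.7,0,-2.5,0,0,0,1]
    - [0,-5,0,0,0,0,1]
    - [0,-8,0,0,0,0,1]
    - [0,-8,0,0,0,0,1]
    - [0,-8,0,0,0,0,1]
    - [0,-8,0,0,0,0,1]
    - [0,-8,0,0,0,0,1]
    - [0,0,0,0,0,0,1]

```text
clock: 12.07
eef_pos: [0.4669, -0.0935, 0.0698]
tool_rot: [-0.008, 0.706, 0.009, 0.708]
ft_force: [2.0, 2.7, 9.2]
grip_width: 0.0165
```

```bash
python3 chk.py
```

```text
at [ 0.4669 -0.0935  0.0698] psi 91.39 j6 -0.22 t 12.07 F [2.  2.7 9.2] w 0.0165
 shift [  -0.6 -201.7    3.7] rows 6 each [ -0.1 -33.6   0.6]
 turn rx -0.0019 rows 1 each -0.0019
block top 5266 c 0.4773 -0.0925 size 0.1085 0.0463 ang 1.73 z 0.063
slope [0.0227 0.0034] top z at tcp 0.0634 tcp z 0.0698
rib- 2890 [0.419  0.4181] -0.0246
rib+ 659 [0.522  0.5211] -0.0248
```

>>> play_rows:
  plan:
    - [0,-6,0,0,0,0,1]
    - [0,-9,0.2,0,0,0,1]
    - [0,-9,0.2,0,0,0,1]
    - [0,-9,0.2,0,0,0,1]
    - [0,-9,0.2,0,0,0,1]
    - [0,-9,0.2,0,0,0,1]
    - [0,-9,0.2,0,0,0,1]
    - [0,-9,0,0,0,0,1]
    - [0,-9,0,0,0,0,1]
    - [0,-9,0,0,0,0,1]
    - [0,0,0,0,0,0,1]

```text
clock: 13.03
eef_pos: [0.4703, -0.1808, 0.0698]
tool_rot: [-0.008, 0.706, 0.009, 0.708]
ft_force: [1.1, 2.8, 8.4]
grip_width: 0.017
```

```bash
python3 chk.py
```

```text
at [ 0.4703 -0.1808  0.0698] psi 91.39 j6 -0.39 t 13.03 F [1.1 2.8 8.4] w 0.017
 shift [  -0.3 -114.3    2.4] rows 4 each [ -0.1 -28.6   0.6]
 turn rx -0.0018 rows 1 each -0.0018
block top 5268 c 0.4802 -0.1798 size 0.1075 0.0465 ang 1.36 z 0.063
slope [0.0236 0.0014] top z at tcp 0.0635 tcp z 0.0698
rib- 2891 [0.4192 0.4207] -0.0297
rib+ 688 [0.5213 0.5222] -0.0172
```

View pics/wl.png

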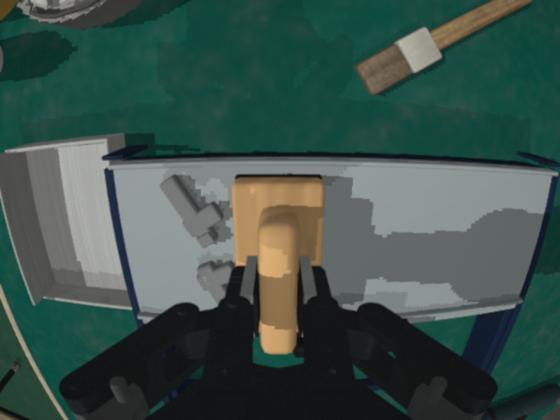

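>>> play_rows:
  plan:
    - [0,-5,0,0,0,0,1]
    - [0,-8,0,0,0,0,1]
    - [0,-8,0,0,0,0,1]
    - [0,-8,0,0,0,0,1]
    - [0,-8,0,0,0,0,1]
    - [0,-8,0,0,0,0,1]
    - [0,-8,0,0,0,0,1]
    - [0,-8,0,0,0,0,1]
    - [0,-8,0,0,0,0,1]
    - [0,-8,0,0,0,0,1]
    - [0,-8,0,0,0,0,1]
    - [0,-8,0,0,0,0,1]
    - [0,-8,0,0,0,0,1]
    - [0,-8,0,0,0,0,1]
    - [0,-8,0,0,0,0,1]
    - [0,-4,0,0,0,0,1]
    - [0,0,0,0,0,0,1]
    - [0,0,0,0,0,0,1]

```text
clock: 14.58
eef_pos: [0.4712, -0.3012, 0.0679]
tool_rot: [-0.008, 0.708, 0.009, 0.706]
ft_force: [0.1, -0.1, -1.0]
grip_width: 0.0167
```

```bash
python3 chk.py; python3 - <<'E'
from h import *
s=camera('scene'); np.savez('s7',**s); cv2.imwrite('pics/s7.png',np.hstack([cv2.imread('pics/wl.png'),cv2.resize(s['frame'][180:300,260:420,::-1],(560,420))])[:, :, :]); 
im=cv2.imread('pics/s7.png'); cv2.imwrite('pics/s7.png',cv2.resize(im,(800,300)))
E
```

```text
at [ 0.4712 -0.3012  0.0679] psi 91.41 j6 -0.59 t 14.58 F [ 0.1 -0.1 -1. ] w 0.0167
 shift [-2.1  6.1  4.4] rows 1 each [-2.1  6.1  4.4]
 turn rx -0.0015 rows 1 each -0.0015
block top 5110 c 0.4728 -0.3005 size 0.0907 0.0462 ang 1.29 z 0.061
slope [0.0137 0.0039] top z at tcp 0.0614 tcp z 0.0679
rib- 1458 [0.4182 0.4237] -0.032
rib+ 794 [0.5226 0.5262] -0.021
```

View pics/s7.png

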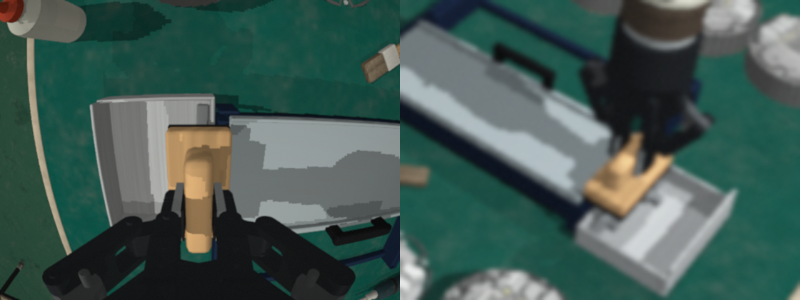

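>>> play_rows:
  plan:
    - [-10,0,0,0,0,0,1]
    - [-20,0,0,0,0,0,1]
    - [-30,0,0,0,0,0,1]
    - [-30,0,0,0,0,0,1]
    - [-30,0,0,0,0,0,1]
    - [0,30,0,0,0,0,1]
    - [0,38,0,0,0,0,1]
    - [0,38,0,0,0,0,1]
    - [0,0,0,0,0,0,1]

```text
clock: 15.43
eef_pos: [0.4684, -0.1895, 0.1896]
tool_rot: [-0.01, 0.707, 0.012, 0.707]
ft_force: [-0.4, -0.3, -2.1]
grip_width: 0.0168
```

```bash
python3 - <<'E'
from h import *
c=camera('wrist'); s=camera('scene'); np.savez('w8',**c)
im=np.hstack([c['frame'][:,:,::-1],cv2.resize(s['frame'][180:300,260:420,::-1],(560,420),interpolation=cv2.INTER_CUBIC)]); cv2.imwrite('pics/s8.png',cv2.resize(im,(800,300)))
for t in(c,s): print([(np.round(r['centre'],3).tolist(),round(r['confidence'],2)) for r in pinpoint('scrap_0',t)])
go(.30,0,.2,90)
E
```

```text
[([0.512, -0.309, 0.011], 0.66), ([0.442, -0.299, 0.011], 0.58)]
[([0.438, -0.299, 0.009], 0.41), ([0.52, -0.314, 0.01], 0.41), ([0.472, -0.021, 0.004], 0.33)]
at [ 0.4698 -0.1956  0.1894] psi 91.46 j6 -0.42 t 15.63 F [-0.5 -0.4 -0.3] w 0.017
 shift [ -10.8  199.9 -164.7] rows 7 each [ -1.5  28.6 -23.5]
 turn rx 0.0255 rows 1 each 0.0255
```

View pics/s8.png

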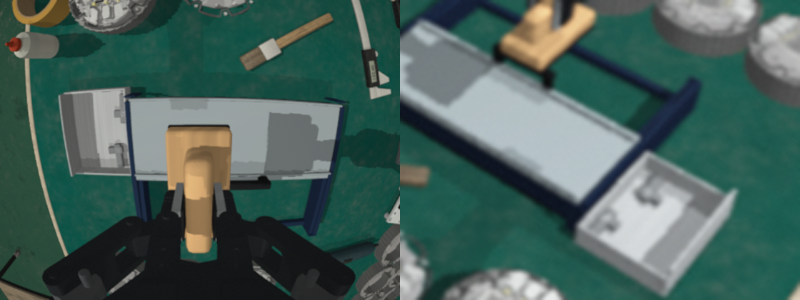

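```bash
python3 - <<'E'
from h import *
go(.61,.13,.189)
E
```

```text
at [ 0.4698 -0.1956  0.1894] psi 91.46 j6 -0.42 t 15.63 F [-0.5 -0.4 -0.3] w 0.017
 shift [3.000e-01 3.219e+02 1.485e+02] rows 10 each [ 0.  32.2 14.8]
```

>>> play_rows:
  plan:
    - [0,32,14.8,0,0,0,1]
    - [0,32,14.8,0,0,0,1]
    - [0,32,14.8,0,0,0,1]
    - [0,32,14.8,0,0,0,1]
    - [0,32,14.8,0,0,0,1]
    - [0,32,14.8,0,0,0,1]
    - [0,32,14.8,0,0,0,1]
    - [0,32,14.8,0,0,0,1]
    - [0,32,14.8,0,0,0,1]
    - [0,32,14.8,0,0,0,1]
    - [35,0,0,0,0,0,1]
    - [35,0,0,0,0,0,1]
    - [35,0,0,0,0,0,1]
    - [30,0,0,0,0,0,1]
    - [15,0,0,0,0,0,1]
    - [8,0,0,0,0,0,1]
    - [3,0,0,0,0,0,1]
    - [1,0,0,0,0,0,1]
    - [0,0,0,0,0,0,1]

```text
clock: 17.22
eef_pos: [0.6094, 0.127, 0.0279]
tool_rot: [-0.008, 0.707, 0.008, 0.707]
ft_force: [-1.3, -0.4, 0.0]
grip_width: 0.0168
```

>>> play_rows:
  plan:
    - [1,0,0,0,0,0,1]
    - [0,0,0,0,0,0,0.5]
    - [0,0,0,0,0,0,0]
    - [0,0,0,0,0,0,-1]
    - [0,0,0,0,0,0,-1]
    - [0,0,0,0,0,0,-1]
    - [-15,0,0,0,0,0,-1]
    - [-30,0,0,0,0,0,-1]
    - [-35,0,0,0,0,0,-1]
    - [-35,0,0,0,0,0,-1]
    - [-35,0,0,0,0,0,-1]
    - [0,0,0,0,0,0,-1]

```text
clock: 18.22
eef_pos: [0.6138, 0.1293, 0.1849]
tool_rot: [-0.008, 0.702, 0.01, 0.712]
ft_force: [0.6, -0.1, 1.2]
grip_width: 0.0856
```

```bash
python3 - <<'E'
from h import *
c=camera('wrist'); P=wpts(c); rect(P,.61,.128,.08,.014,.058,'block')
rect(P,.5265,-.127,.06,.066,.074,'pull')
s=camera('scene'); rect(pts(s),.5265,-.127,.06,.066,.074,'pull s')
go(.527,-.127,.15,1.5)
E
```

```text
block 4194 c 0.6121 0.1277 size 0.091 0.0461 ang 1.14 z 0.0216
pull 548 c 0.5269 -0.1237 size 0.0116 0.0713 ang 1.4 z 0.0695
pull s 107 c 0.5279 -0.1321 size 0.0136 0.0787 ang 2.2 z 0.0704
at [0.6109 0.1287 0.1785] psi 91.45 j6 0.18 t 18.32 F [ 0.   0.5 -1. ] w 0.0855
 shift [  27.8 -253.5  -90.5] rows 8 each [  3.5 -31.7 -11.3]
 turn rx 1.5699 rows 14 each 0.1121
```

>>> play_rows:
  plan:
    - [0,-31.7,-11.3,0,0,0,-1]
    - [0,-31.7,-11.3,0,0,0,-1]
    - [0,-31.7,-11.3,0,0,0,-1]
    - [0,-31.7,-11.3,0,0,0,-1]
    - [0,-31.7,-11.3,0,0,0,-1]
    - [0,-31.7,-11.3,0,0,0,-1]
    - [0,-31.7,-11.3,0,0,0,-1]
    - [0,-31.7,-11.3,0,0,0,-1]
    - [0,0,0,0,0,0,-1]

```text
clock: 19.07
eef_pos: [0.5223, -0.1322, 0.1742]
tool_rot: [-0.007, 0.709, 0.006, 0.706]
ft_force: [0.1, 0.3, 0.0]
grip_width: 0.0853
```

>>> play_rows:
  plan:
    - [0,0,0,0.112,0,0,-1]
    - [0,0,0,0.112,0,0,-1]
    - [0,0,0,0.112,0,0,-1]
    - [0,0,0,0.112,0,0,-1]
    - [0,0,0,0.112,0,0,-1]
    - [0,0,0,0.112,0,0,-1]
    - [0,0,0,0.112,0,0,-1]
    - [0,0,0,0.112,0,0,-1]
    - [0,0,0,0.112,0,0,-1]
    - [0,0,0,0.112,0,0,-1]
    - [0,0,0,0.112,0,0,-1]
    - [0,0,0,0.112,0,0,-1]
    - [0,0,0,0.112,0,0,-1]
    - [0,0,0,0.112,0,0,-1]
    - [0,0,0,0,0,0,-1]

```text
clock: 20.32
eef_pos: [0.5245, -0.1268, 0.1743]
tool_rot: [0.493, 0.508, -0.494, 0.506]
ft_force: [-0.1, 0.1, 0.1]
grip_width: 0.0852
```

```bash
python3 - <<'E'
from h import *
c=camera('wrist'); P=wpts(c); rect(P,.5265,-.127,.06,.066,.074,'pull'); np.savez('w9',**c)
for t in ('scrap_0','chip_pan'): print([(np.round(r['centre'],3).tolist(),round(r['confidence'],2)) for r in pinpoint(t,c)])
go(.527,-.127,.048,1.5)
E
```

```text
pull 1326 c 0.5271 -0.1285 size 0.0119 0.0792 ang 1.99 z 0.0697
[([0.509, -0.31, 0.013], 0.51)]
[([0.477, -0.337, 0.0], 0.74)]
at [ 0.5249 -0.1271  0.175 ] psi 1.76 j6 1.3 t 20.47 F [-0.5  0.2 -0.7] w 0.0858
 shift [127.    2.3   0. ] rows 4 each [31.7  0.6  0. ]
 turn rx 0.0046 rows 1 each 0.0046
```

>>> play_rows:
  plan:
    - [32,0.6,0,0.004,0,0,-1]
    - [32,0.6,0,0,0,0,-1]
    - [32,0.6,0,0,0,0,-1]
    - [24,0.4,0,0,0,0,-1]
    - [6,0,0,0,0,0,-1]
    - [0,0,0,0,0,0,0]
    - [0,0,0,0,0,0,1]
    - [0,0,0,0,0,0,1]
    - [0,0,0,0,0,0,1]
    - [0,0,0,0,0,0,1]
    - [0,0,0,0,0,0,1]
    - [0,0,0,0,0,0,1]

```text
clock: 21.47
eef_pos: [0.5282, -0.1277, 0.0514]
tool_rot: [0.494, 0.505, -0.494, 0.507]
ft_force: [-1.5, -0.5, 5.9]
grip_width: 0.0104
```

>>> play_rows:
  plan:
    - [0,5,0,0,0,0,1]
    - [0,9,0,0,0,0,1]
    - [0,10,0,0,0,0,1]
    - [0,10,0,0,0,0,1]
    - [0,10,0,0,0,0,1]
    - [0,10,0,0,0,0,1]
    - [0,10,0,0,0,0,1]
    - [0,10,0,0,0,0,1]
    - [0,10,0,0,0,0,1]
    - [0,10,0,0,0,0,1]
    - [0,9,0,0,0,0,1]
    - [0,6,0,0,0,0,1]
    - [0,3,0,0,0,0,1]
    - [0,0,0,0,0,0,1]

```text
clock: 22.63
eef_pos: [0.6378, -0.1248, 0.0514]
tool_rot: [0.493, 0.507, -0.495, 0.505]
ft_force: [-7.5, 1.0, 9.7]
grip_width: 0.0104
```

```bash
python3 - <<'E'
from h import *
go(.640,-.127,.048,1.5)
E
```

```text
at [ 0.6378 -0.1248  0.0514] psi 1.33 j6 1.35 t 22.63 F [-7.5  1.   9.7] w 0.0104
 shift [3.4 2.2 2.3] rows 1 each [3.4 2.2 2.3]
 turn rx -0.003 rows 1 each -0.003
```

>>> play_rows:
  plan:
    - [0,3,0,0,0,0,1]
    - [0,0,0,0,0,0,1]
    - [0,0,0,0,0,0,0.3]
    - [0,0,0,0,0,0,-1]
    - [0,0,0,0,0,0,-1]
    - [0,0,0,0,0,0,-1]
    - [0,0,0,0,0,0,-1]
    - [-10,0,0,0,0,0,-1]
    - [-30,0,0,0,0,0,-1]
    - [-35,0,0,0,0,0,-1]
    - [-35,0,0,0,0,0,-1]
    - [-35,0,0,0,0,0,-1]
    - [-20,-30,20,0,0,0,-1]
    - [0,-30,20,0,0,0,-1]
    - [0,-30,20,0,0,0,-1]
    - [0,-30,20,0,0,0,-1]
    - [0,-25,10,0,0,0,-1]
    - [0,0,0,0,0,0,-1]
    - [0,0,0,0,0,0,-1]

```text
clock: 24.22
eef_pos: [0.4989, -0.2189, 0.2163]
tool_rot: [0.495, 0.505, -0.494, 0.506]
ft_force: [1.1, -0.4, 0.1]
grip_width: 0.0852
```

```bash
cat > look.py <<'E'
from h import *
import sys
c=camera('wrist'); np.savez('wb',**c); save(c,sys.argv[1]); P=wpts(c)
rect(P,.64,-.127,.06,.066,.074,'pull')
for t in ('board_0','jig','press_plate','wiping_block','thread_lock'): print(t,[(np.round(r['centre'],3).tolist(),round(r['confidence'],2)) for r in pinpoint(t,c)])
C=np.array([.4751,-.1299]); u=np.array([np.cos(.026),np.sin(.026)]); v=np.array([-u[1],u[0]])
for i,yy in enumerate((-.105,-.035,.035,.105)):
    q=C+v*yy; rect(P,*q,.04,.028,.036,f'pocket{i} {q.round(4)} sink'); rect(P,*q,.06,.0175,.0235,f'   pcb')
go(.5,-.2,.22)
E
python3 look.py w10
```

```text
pull 935 c 0.6404 -0.1263 size 0.0126 0.0796 ang 0.87 z 0.0697
board_0 [([0.473, -0.098, 0.004], 0.88), ([0.469, -0.162, 0.003], 0.7)]
jig []
press_plate []
wiping_block []
thread_lock [([0.474, -0.096, 0.006], 0.18)]
pocket0 [ 0.4778 -0.2349] sink 152 c 0.4797 -0.2713 size 0.0405 0.0057 ang 2.0 z 0.034
   pcb 1118 c 0.4771 -0.2242 size 0.0967 0.092 ang 1.72 z 0.021
pocket1 [ 0.476  -0.1649] sink 643 c 0.4746 -0.1637 size 0.0368 0.0305 ang 2.13 z 0.0328
   pcb 4838 c 0.4749 -0.1533 size 0.0969 0.0933 ang 2.2 z 0.021
pocket2 [ 0.4742 -0.0949] sink 662 c 0.4752 -0.0951 size 0.0366 0.03 ang 0.55 z 0.0329
   pcb 5915 c 0.4735 -0.0951 size 0.097 0.1137 ang 1.02 z 0.021
pocket3 [ 0.4724 -0.0249] sink 169 c 0.4723 -0.0356 size 0.0357 0.0076 ang 0.81 z 0.0328
   pcb 2706 c 0.4719 -0.0557 size 0.0569 0.0968 ang 89.89 z 0.0211
at [ 0.5007 -0.2175  0.2149] psi 1.47 j6 1.14 t 24.52 F [-0.1  0.1 -0. ] w 0.0853
 shift [ -5.1  -0.3 -17.5] rows 1 each [ -5.1  -0.3 -17.5]
```

View pics/w10.png

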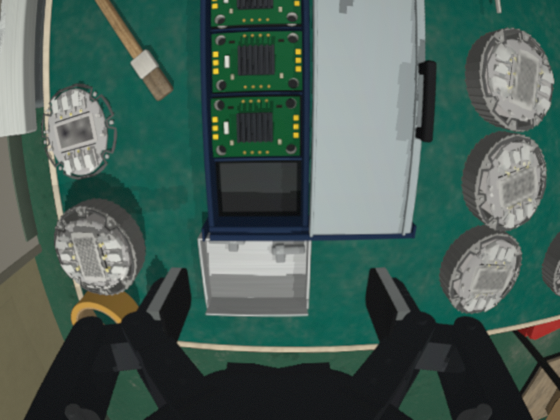

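```bash
python3 - <<'E'
from h import *
go(.4735,-.0251,.20,91.5)
E
```

```text
at [ 0.5007 -0.2175  0.2149] psi 1.47 j6 1.14 t 24.52 F [-0.1  0.1 -0. ] w 0.0853
 shift [  14.9  -22.3 -193. ] rows 6 each [  2.5  -3.7 -32.2]
 turn rx -1.5714 rows 14 each -0.1122
```

>>> play_rows:
  plan:
    - [2.5,-3.7,-32.2,0,0,0,-0.2]
    - [2.5,-3.7,-32.2,0,0,0,-0.2]
    - [2.5,-3.7,-32.2,0,0,0,-0.2]
    - [2.5,-3.7,-32.2,0,0,0,-0.2]
    - [2.5,-3.7,-32.2,0,0,0,-0.2]
    - [2.5,-3.7,-32.2,0,0,0,-0.2]
    - [0,0,0,0,0,0,-0.2]

```text
clock: 25.1
eef_pos: [0.472, -0.0203, 0.1994]
tool_rot: [0.492, 0.509, -0.492, 0.507]
ft_force: [0.2, -1.2, 0.6]
grip_width: 0.0516
```

>>> play_rows:
  plan:
    - [0,0,0,-0.1122,0,0,-0.2]
    - [0,0,0,-0.1122,0,0,-0.2]
    - [0,0,0,-0.1122,0,0,-0.2]
    - [0,0,0,-0.1122,0,0,-0.2]
    - [0,0,0,-0.1122,0,0,-0.2]
    - [0,0,0,-0.1122,0,0,-0.2]
    - [0,0,0,-0.1122,0,0,-0.2]
    - [0,0,0,-0.1122,0,0,-0.2]
    - [0,0,0,-0.1122,0,0,-0.2]
    - [0,0,0,-0.1122,0,0,-0.2]
    - [0,0,0,-0.1122,0,0,-0.2]
    - [0,0,0,-0.1122,0,0,-0.2]
    - [0,0,0,-0.1122,0,0,-0.2]
    - [0,0,0,-0.1122,0,0,-0.2]
    - [0,0,0,0,0,0,-0.2]

```text
clock: 26.35
eef_pos: [0.4734, -0.0255, 0.1999]
tool_rot: [-0.009, 0.707, 0.009, 0.707]
ft_force: [0.1, 1.0, -0.0]
grip_width: 0.0511
```

```bash
python3 look.py w11; python3 - <<'E'
from h import *
c=np.load('wb.npz'); P=wpts(c)
rect(P,.455,.2665,.1,.006,.016,'jig'); rect(P,.455,.2665,.07,.04,.09,'posts')
rect(P,.4735,-.0251,.03,.028,.036,'sink3')
go(.4735,-.0251,.0215,91.5)
E
```

```text
pull 5
board_0 [([0.472, -0.163, 0.006], 0.8), ([0.472, -0.096, 0.002], 0.76), ([0.47, -0.025, -0.0], 0.58)]
jig [([0.46, 0.267, 0.001], 0.93), ([0.475, -0.133, 0.002], 0.22)]
press_plate [([0.619, 0.292, 0.001], 0.72)]
wiping_block [([0.644, 0.109, -0.004], 0.68), ([0.456, 0.264, 0.002], 0.46)]
thread_lock [([0.288, 0.244, -0.001], 0.74)]
pocket0 [ 0.4778 -0.2349] sink 178 c 0.4784 -0.2711 size 0.0437 0.0068 ang 1.81 z 0.0331
   pcb 924 c 0.4787 -0.2241 size 0.0951 0.0937 ang 1.52 z 0.0209
pocket1 [ 0.476  -0.1649] sink 694 c 0.4742 -0.1638 size 0.0364 0.0312 ang 1.38 z 0.0326
   pcb 3995 c 0.4734 -0.1535 size 0.0899 0.1045 ang 88.94 z 0.021
pocket2 [ 0.4742 -0.0949] sink 800 c 0.4746 -0.0948 size 0.037 0.0307 ang 0.77 z 0.0326
   pcb 5629 c 0.4708 -0.0951 size 0.1033 0.1143 ang 0.73 z 0.021
pocket3 [ 0.4724 -0.0249] sink 916 c 0.4718 -0.0124 size 0.0364 0.0542 ang 1.13 z 0.0328
   pcb 5073 c 0.4691 -0.0355 size 0.1037 0.0928 ang 1.32 z 0.0211
at [ 0.473  -0.0255  0.2   ] psi 91.31 j6 -0.08 t 26.65 F [0.3 0.5 0.5] w 0.0512
 shift [ -20.  -175.1   23. ] rows 5 each [ -4.  -35.    4.6]
jig 4809 c 0.4539 0.2655 size 0.1262 0.0984 ang 5.34 z 0.0123
posts 600 c 0.4541 0.2647 size 0.0809 0.0549 ang 5.6 z 0.0634
sink3 831 c 0.4722 -0.0246 size 0.0365 0.0297 ang 2.25 z 0.0327
at [ 0.473  -0.0255  0.2   ] psi 91.31 j6 -0.08 t 26.65 F [0.3 0.5 0.5] w 0.0512
 shift [178.5   0.4   0.5] rows 5 each [35.7  0.1  0.1]
 turn rx -0.0033 rows 1 each -0.0033
```

>>> play_rows:
  plan:
    - [35,0.5,-0.4,0,0,0,-0.2]
    - [35,0.4,-0.4,0,0,0,-0.2]
    - [35,0,0,0,0,0,-0.2]
    - [35,0,0,0,0,0,-0.2]
    - [22,0,0,0,0,0,-0.2]
    - [10,0,0,0,0,0,-0.2]
    - [6,0,0,0,0,0,-0.2]
    - [0,0,0,0,0,0,-0.2]
    - [0,0,0,0,0,0,0.2]
    - [0,0,0,0,0,0,0.5]
    - [0,0,0,0,0,0,1]
    - [0,0,0,0,0,0,1]
    - [0,0,0,0,0,0,1]
    - [0,0,0,0,0,0,1]

```text
clock: 27.82
eef_pos: [0.4718, -0.0213, 0.0266]
tool_rot: [-0.006, 0.706, 0.012, 0.708]
ft_force: [-13.7, 9.0, 40.4]
grip_width: 0.0282
```

```bash
python3 - <<'E'
from h import *
go(.4545,.2655,.15,95.4)
E
```

```text
at [ 0.4718 -0.0213  0.0266] psi 91.45 j6 -0.08 t 27.82 F [-13.7   9.   40.4] w 0.0282
 shift [-121.3  288.1   -9.8] rows 9 each [-13.5  32.   -1.1]
 turn rx -0.0689 rows 1 each -0.0689
```

>>> play_rows:
  plan:
    - [-3,0,0,0,0,0,1]
    - [-8,0,0,0,0,0,1]
    - [-20,0,0,0,0,0,1]
    - [-30,0,0,0,0,0,1]
    - [-35,0,0,0,0,0,1]
    - [-35,0,0,0,0,0,1]
    - [0,0,0,0,0,0,1]
    - [0,0,0,0,0,0,1]

```text
clock: 28.48
eef_pos: [0.4741, -0.0249, 0.1553]
tool_rot: [-0.008, 0.705, 0.008, 0.709]
ft_force: [0.4, -0.3, -0.7]
grip_width: 0.0277
```

```bash
cat > held.py <<'E'
from h import *
o=get_obs(); c=camera('wrist'); np.savez('wh',**c); save(c,'wh'); P=wpts(c); x,y,z=o['eef_pos']; M=R.from_quat(o['tool_rot']).as_matrix()
T=(P-np.array([x,y,z]))@M  # tool coords
hsv=cv2.cvtColor(c['frame'],cv2.COLOR_RGB2HSV)
m=(abs(T[...,0]-.006)<.02)&(abs(T[...,1])<.05)&(abs(T[...,2])<.07)&(c['depth']>0)
h,e=np.histogram(T[m][:,0],bins=40); top=e[h.argmax()]; print('pcb plane tool x',top.round(4), 'i.e. z', (z-top).round(4))
q=T[m&(abs(T[...,0]-top)<.003)]
(a,b),(w,hh),ang=cv2.minAreaRect(q[:,1:].astype(np.float32)); print('rect in tool y,z',round(a,4),round(b,4),round(w,4),round(hh,4),round(ang,2),'ymin/max',np.percentile(q[:,1],[.5,99.5]).round(4),'z',np.percentile(q[:,2],[.5,99.5]).round(4))
A=np.c_[q[:,1:],np.ones(len(q))]; f=np.linalg.lstsq(A,q[:,0],rcond=None)[0]; print('slope',f.round(4))
go(.4545,.2655,.15,95.4)
E
python3 held.py
```

```text
pcb plane tool x 0.0057 i.e. z 0.1496
rect in tool y,z 0.0004 0.0011 0.0626 0.0932 0.18 ymin/max [-0.0303  0.0313] z [-0.0452  0.0466]
slope [0.0077 0.0027 0.0058]
at [ 0.4725 -0.0248  0.1533] psi 91.34 j6 -0.08 t 28.53 F [-0.2  0.3 -1.5] w 0.0275
 shift [  3.3 290.6 -11.2] rows 8 each [ 0.4 36.3 -1.4]
 turn rx -0.0709 rows 1 each -0.0709
```

View pics/wh.png

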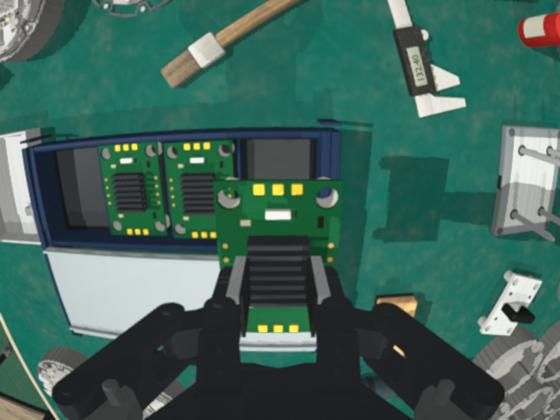

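>>> play_rows:
  plan:
    - [0,25,-1,0,0,0,1]
    - [0,38,-1.5,0,0,0,1]
    - [0,38,-1.5,0,0,0,1]
    - [0,38,-1.5,0,0,0,1]
    - [0,38,-1.5,0,0,0,1]
    - [0,38,-1.5,0,0,0,1]
    - [0,38,-1.5,0,0,0,1]
    - [0,25,-1.2,0,0,0,1]
    - [0,12.6,0,0,0,0,1]
    - [0,0,0,-0.071,0,0,1]
    - [0,0,0,0,0,0,1]
    - [0,0,0,0,0,0,1]

```text
clock: 29.53
eef_pos: [0.4531, 0.2646, 0.1514]
tool_rot: [-0.034, 0.707, 0.032, 0.705]
ft_force: [-0.0, 0.6, -1.2]
grip_width: 0.0276
```

```bash
python3 held.py; cat > jig.py <<'E'
from h import *
c=np.load('wh.npz'); P=wpts(c)
rect(P,.4545,.2655,.1,.006,.016,'jig')
m=(np.hypot(P[...,0]-.4545,P[...,1]-.2655)<.065)&(P[...,2]>.02)&(P[...,2]<.09); q=P[m]
# cluster by post
J=np.array([.4545,.2655]); a=np.radians(5.4); u=np.array([np.cos(a),np.sin(a)]); v=np.array([-u[1],u[0]])
for sx in(-1,1):
  for sy in(-1,1):
    w=J+u*.037*sx+v*.024*sy; k=q[np.hypot(q[:,0]-w[0],q[:,1]-w[1])<.008]
    if len(k)>5: print(sx,sy,len(k),'off mm',((k[:,:2].mean(0)-w)*1000).round(1),'zmax',k[:,2].max().round(3), 'top off',((k[k[:,2]>k[:,2].max()-.01][:,:2].mean(0)-w)*1000).round(1))
E
python3 jig.py
```

```text
pcb plane tool x 0.0058 i.e. z 0.1456
rect in tool y,z 0.0005 0.0011 0.0626 0.0932 0.11 ymin/max [-0.0304  0.0313] z [-0.0451  0.0466]
slope [0.0079 0.0027 0.0058]
at [0.4534 0.2645 0.1518] psi 95.3 j6 0.44 t 29.58 F [ 0.2 -0.3 -1.4] w 0.0277
 shift [1.8 0.9 1.2] rows 1 each [1.8 0.9 1.2]
 turn rx -0.0018 rows 1 each -0.0018
jig 5700 c 0.4251 0.2634 size 0.0679 0.0976 ang 5.34 z 0.0122
-1 -1 210 off mm [-2.6  1.9] zmax 0.085 top off [-1.6  1.6]
-1 1 216 off mm [-2.3 -0.2] zmax 0.085 top off [-1.4  0.4]
```

View pics/wh.png

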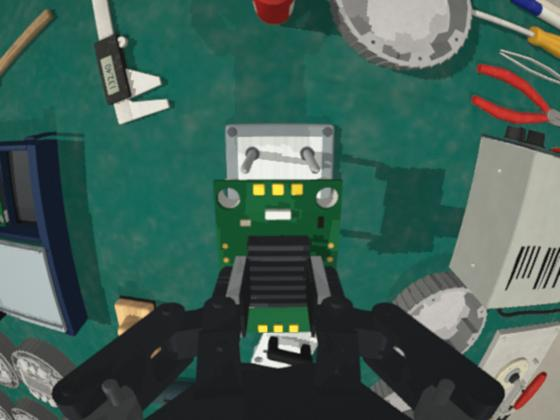

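>>> play_rows:
  plan:
    - [20,1.2,0.4,-0.001,0,0,1]
    - [20,0,0,0,0,0,1]
    - [6,0,0,0,0,0,1]
    - [4,0,0,0,0,0,1]
    - [4,0,0,0,0,0,1]
    - [4,0,0,0,0,0,1]
    - [0,0,0,0,0,0,1]

```text
clock: 30.17
eef_pos: [0.4544, 0.2667, 0.095]
tool_rot: [-0.034, 0.706, 0.034, 0.706]
ft_force: [-0.2, -0.0, 0.4]
grip_width: 0.0278
```

```bash
python3 held.py; python3 jig.py
```

```text
pcb plane tool x 0.0058 i.e. z 0.0892
rect in tool y,z 0.0005 0.0011 0.0625 0.0932 0.06 ymin/max [-0.0304  0.0313] z [-0.0451  0.0466]
slope [0.0076 0.0023 0.0058]
at [0.4545 0.2668 0.0953] psi 95.48 j6 0.44 t 30.22 F [ 0.5  0.7 -1.2] w 0.0279
 shift [-54.7  -1.3  -0.1] rows 2 each [-27.3  -0.7  -0. ]
 turn rx 0.0013 rows 1 each 0.0013
jig 6791 c 0.4466 0.2655 size 0.1136 0.0995 ang 6.79 z 0.0122
-1 -1 855 off mm [0.1 0.5] zmax 0.09 top off [ 0.6 -0.1]
-1 1 931 off mm [0.1 0.4] zmax 0.09 top off [ 0.4 -0.1]
1 1 70 off mm [ 1.4 -5.8] zmax 0.09 top off [ 1.4 -5.8]
```

View pics/wh.png

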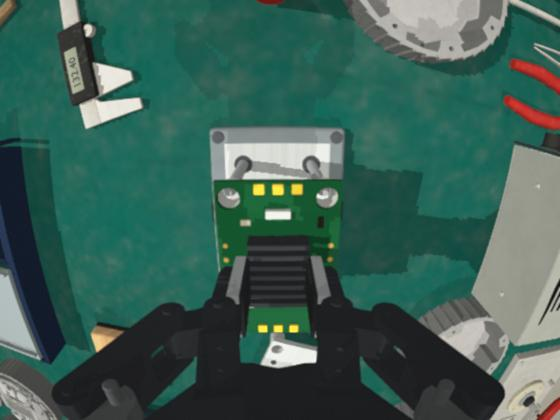

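>>> play_rows:
  plan:
    - [5,0,0,0,0,0,1]
    - [6,0,0,0,0,0,1]
    - [8,0,0,0,0,0,1]
    - [10,0,0,0,0,0,1]
    - [10,0,0,0,0,0,1]
    - [9,0,0,0,0,0,1]
    - [6,0,0,0,0,0,1]
    - [4,0,0,0,0,0,1]
    - [2,0,0,0,0,0,1]
    - [0,0,0,0,0,0,1]

```text
clock: 31.05
eef_pos: [0.4538, 0.2666, 0.0352]
tool_rot: [-0.034, 0.707, 0.034, 0.706]
ft_force: [-0.3, 0.1, 0.1]
grip_width: 0.0279
```

>>> play_rows:
  plan:
    - [0.6,0,0,0,0,0,1]
    - [0,0,0,0,0,0,0.4]
    - [0,0,0,0,0,0,0]
    - [0,0,0,0,0,0,-0.2]
    - [0,0,0,0,0,0,-0.2]
    - [-8,0,0,0,0,0,-0.2]
    - [-20,0,0,0,0,0,-0.2]
    - [-30,0,0,0,0,0,-0.2]
    - [-30,0,0,0,0,0,-0.2]
    - [-30,0,0,0,0,0,-0.2]
    - [-30,0,0,0,0,0,-0.2]
    - [0,0,0,0,0,0,-0.2]
    - [0,0,0,0,0,0,-0.2]

```text
clock: 32.13
eef_pos: [0.4558, 0.2678, 0.1852]
tool_rot: [-0.033, 0.704, 0.035, 0.708]
ft_force: [0.5, -0.6, -1.2]
grip_width: 0.0514
```

```bash
python3 - <<'E'
from h import *
c=camera('wrist'); np.savez('wh',**c); P=wpts(c); save(c,'wj')
rect(P,.4545,.266,.1,.006,.016,'jig'); rect(P,.4545,.266,.03,.037,.045,'sink@z41'); rect(P,.4545,.266,.065,.025,.033,'pcb@z29')
go(.4746,-.0948,.15,91.4)
E
python3 jig.py
```

```text
jig 5232 c 0.4538 0.2664 size 0.126 0.099 ang 4.99 z 0.0121
sink@z41 904 c 0.4552 0.2671 size 0.0363 0.0298 ang 5.75 z 0.0408
pcb@z29 4247 c 0.4558 0.2676 size 0.0925 0.0621 ang 5.5 z 0.0292
at [0.4546 0.2671 0.1833] psi 95.5 j6 0.44 t 32.18 F [ 0.1  0.2 -0.4] w 0.0513
 shift [  32.9 -362.2  -14.8] rows 10 each [  3.3 -36.2  -1.5]
 turn rx 0.0716 rows 1 each 0.0716
jig 5232 c 0.4538 0.2664 size 0.126 0.099 ang 4.99 z 0.0121
-1 -1 226 off mm [-2.4  1.4] zmax 0.085 top off [-1.6  1.5]
-1 1 261 off mm [-1.7 -0.9] zmax 0.085 top off [-1.5  0.4]
1 -1 271 off mm [-2.3  1.2] zmax 0.085 top off [-2.3  1.2]
1 1 313 off mm [-2.  -0.3] zmax 0.085 top off [-2.1  0.4]
```

>>> play_rows:
  plan:
    - [0,-25,-1.4,0,0,0,-0.2]
    - [0,-37,-1.5,0,0,0,-0.2]
    - [0,-38,-1.5,0,0,0,-0.2]
    - [0,-38,-1.5,0,0,0,-0.2]
    - [0,-38,-1.5,0,0,0,-0.2]
    - [0,-38,-1.5,0,0,0,-0.2]
    - [0,-38,-1.5,0,0,0,-0.2]
    - [0,-38,-1.5,0,0,0,-0.2]
    - [0,-38,-1.5,0,0,0,-0.2]
    - [0,-25,-1.4,0,0,0,-0.2]
    - [0,-9.2,0,0.0716,0,0,-0.2]
    - [20,0,0,0,0,0,-0.2]
    - [20,0,0,0,0,0,-0.2]
    - [0,0,0,0,0,0,-0.2]
    - [0,0,0,0,0,0,-0.2]

```text
clock: 33.43
eef_pos: [0.4721, -0.0948, 0.1404]
tool_rot: [-0.008, 0.709, 0.009, 0.705]
ft_force: [0.3, 0.2, -0.6]
grip_width: 0.0509
```

```bash
python3 - <<'E'
from h import *
c=camera('wrist'); P=wpts(c)
rect(P,.4746,-.0948,.03,.028,.036,'sink2');rect(P,.4742,-.1638,.03,.028,.036,'sink1')
go(.4746,-.0948,.028,91.4)
E
```

```text
sink2 1266 c 0.4748 -0.0954 size 0.0363 0.0298 ang 2.12 z 0.0327
sink1 1165 c 0.474 -0.1638 size 0.0362 0.0299 ang 1.48 z 0.0326
at [ 0.4733 -0.0948  0.1416] psi 91.41 j6 -0.22 t 33.48 F [ 0.9 -0.8  0.1] w 0.0516
 shift [ 1.136e+02 -1.000e-01  1.600e+00] rows 3 each [37.9 -0.   0.5]
 turn rx 0.0002 rows 1 each 0.0002
```

>>> play_rows:
  plan:
    - [25,-0.5,1.3,0,0,0,-0.2]
    - [30,0,0,0,0,0,-0.2]
    - [30,0,0,0,0,0,-0.2]
    - [18,0,0,0,0,0,-0.2]
    - [10,0,0,0,0,0,-0.2]
    - [0,0,0,0,0,0,-0.2]
    - [0,0,0,0,0,0,0.2]
    - [0,0,0,0,0,0,0.5]
    - [0,0,0,0,0,0,1]
    - [0,0,0,0,0,0,1]
    - [0,0,0,0,0,0,1]
    - [-4,0,0,0,0,0,1]
    - [-10,0,0,0,0,0,1]
    - [-25,0,0,0,0,0,1]
    - [-35,0,0,0,0,0,1]
    - [-35,0,0,0,0,0,1]
    - [-20,0,0,0,0,0,1]
    - [-10,0,0,0,0,0,1]
    - [0,0,0,0,0,0,1]
    - [0,0,0,0,0,0,1]

```text
clock: 35.15
eef_pos: [0.4753, -0.0955, 0.1683]
tool_rot: [-0.009, 0.707, 0.009, 0.707]
ft_force: [0.3, -0.5, -1.5]
grip_width: 0.0255
```

```bash
python3 held.py
```

```text
pcb plane tool x 0.01 i.e. z 0.1583
rect in tool y,z 0.0006 -0.0022 0.0927 0.0629 89.91 ymin/max [-0.0303  0.0313] z [-0.0483  0.043 ]
slope [-0.0007  0.0008  0.0104]
at [ 0.4745 -0.0954  0.1672] psi 91.4 j6 -0.22 t 35.2 F [ 0.2  0.3 -0.9] w 0.0257
 shift [ 17.4 361.2 -11.2] rows 10 each [ 1.7 36.1 -1.1]
 turn rx -0.0699 rows 1 each -0.0699
```

```bash
python3 - <<'E'
from h import *
go(.4572,.2663,.167,95.4)
E
```

```text
at [ 0.4745 -0.0954  0.1672] psi 91.4 j6 -0.22 t 35.2 F [ 0.2  0.3 -0.9] w 0.0257
 shift [  0.4 362.   -8.5] rows 10 each [ 0.  36.2 -0.8]
 turn rx -0.0699 rows 1 each -0.0699
```

>>> play_rows:
  plan:
    - [0,25,-0.8,0,0,0,1]
    - [0,37,-0.8,0,0,0,1]
    - [0,38,-0.8,0,0,0,1]
    - [0,38,-0.8,0,0,0,1]
    - [0,38,-0.8,0,0,0,1]
    - [0,38,-0.8,0,0,0,1]
    - [0,38,-0.8,0,0,0,1]
    - [0,38,-0.8,0,0,0,1]
    - [0,38,-0.8,0,0,0,1]
    - [0,25,-0.8,0,0,0,1]
    - [0,9,-0.5,-0.07,0,0,1]
    - [0,0,0,0,0,0,1]
    - [0,0,0,0,0,0,1]

```text
clock: 36.28
eef_pos: [0.4568, 0.2657, 0.1661]
tool_rot: [-0.034, 0.708, 0.032, 0.705]
ft_force: [-0.7, -0.8, -1.0]
grip_width: 0.0253
```

```bash
python3 held.py; python3 - <<'E'
from h import *
go(.4572,.2663,.125,95.4)
E
```

```text
pcb plane tool x 0.01 i.e. z 0.1561
rect in tool y,z 0.0007 -0.0023 0.0926 0.0626 89.31 ymin/max [-0.0304  0.0313] z [-0.0482  0.043 ]
slope [-0.0011  0.0002  0.0103]
at [0.4572 0.2651 0.1666] psi 95.33 j6 0.43 t 36.33 F [ 0.2  0.  -0.3] w 0.0257
 shift [16.6  0.7 -2.6] rows 1 each [16.6  0.7 -2.6]
 turn rx -0.0013 rows 1 each -0.0013
at [0.4572 0.2651 0.1666] psi 95.33 j6 0.43 t 36.33 F [ 0.2  0.  -0.3] w 0.0257
 shift [41.6  1.3  0.3] rows 2 each [20.8  0.7  0.1]
 turn rx -0.0013 rows 1 each -0.0013
```

>>> play_rows:
  plan:
    - [20,1.2,0.3,0,0,0,1]
    - [20,0,0,0,0,0,1]
    - [8,0,0,0,0,0,1]
    - [5,0,0,0,0,0,1]
    - [4,0,0,0,0,0,1]
    - [4,0,0,0,0,0,1]
    - [4,0,0,0,0,0,1]
    - [4,0,0,0,0,0,1]
    - [0,0,0,0,0,0,1]

```text
clock: 37.08
eef_pos: [0.4582, 0.2672, 0.099]
tool_rot: [-0.033, 0.706, 0.033, 0.706]
ft_force: [-1.1, 0.1, -0.6]
grip_width: 0.0258
```

>>> play_rows:
  plan:
    - [5,0,0,0,0,0,1]
    - [8,0,0,0,0,0,1]
    - [8,0,0,0,0,0,1]
    - [8,0,0,0,0,0,1]
    - [6,0,0,0,0,0,1]
    - [4,0,0,0,0,0,1]
    - [2,0,0,0,0,0,1]
    - [1.5,0,0,0,0,0,1]
    - [0,0,0,0,0,0,1]

```text
clock: 37.83
eef_pos: [0.4581, 0.2672, 0.0567]
tool_rot: [-0.033, 0.707, 0.033, 0.706]
ft_force: [-2.2, 0.0, -1.7]
grip_width: 0.0256
```

>>> play_rows:
  plan:
    - [0.6,0,-0.5,0,0,0,1]
    - [0,0,0,0,0,0,0.4]
    - [0,0,0,0,0,0,0]
    - [0,0,0,0,0,0,-0.2]
    - [0,0,0,0,0,0,-0.2]
    - [-8,0,0,0,0,0,-0.2]
    - [-20,0,0,0,0,0,-0.2]
    - [-30,0,0,0,0,0,-0.2]
    - [-30,0,0,0,0,0,-0.2]
    - [-30,0,0,0,0,0,-0.2]
    - [-5,0,0,0,0,0,-0.2]
    - [0,0,0,0,0,0,-0.2]
    - [0,0,0,0,0,0,-0.2]

```text
clock: 38.92
eef_pos: [0.458, 0.2674, 0.1796]
tool_rot: [-0.033, 0.706, 0.034, 0.707]
ft_force: [-0.6, -0.5, -0.2]
grip_width: 0.0513
```

```bash
python3 - <<'E'
from h import *
c=camera('wrist'); P=wpts(c)
rect(P,.455,.267,.03,.054,.062,'sink@z58'); rect(P,.455,.267,.065,.042,.05,'pcb@z46')
go(.474,-.1638,.14,91.4)
E
```

```text
sink@z58 1085 c 0.4558 0.2674 size 0.0366 0.03 ang 5.62 z 0.0578
pcb@z46 4919 c 0.4563 0.2679 size 0.0927 0.0619 ang 5.45 z 0.0462
at [0.4573 0.267  0.1785] psi 95.41 j6 0.43 t 38.97 F [-0.4 -0.1 -0.1] w 0.0513
 shift [  38.8 -430.4  -23.9] rows 12 each [  3.2 -35.9  -2. ]
 turn rx 0.07 rows 1 each 0.07
```

Seated. Third board next.

>>> play_rows:
  plan:
    - [0,-25,-2,0,0,0,-0.2]
    - [0,-37,-2,0,0,0,-0.2]
    - [0,-38,-2,0,0,0,-0.2]
    - [0,-38,-2,0,0,0,-0.2]
    - [0,-38,-2,0,0,0,-0.2]
    - [0,-38,-2,0,0,0,-0.2]
    - [0,-38,-2,0,0,0,-0.2]
    - [0,-38,-2,0,0,0,-0.2]
    - [0,-38,-2,0,0,0,-0.2]
    - [0,-38,-2,0,0,0,-0.2]
    - [0,-38,-2,0,0,0,-0.2]
    - [0,-26,-2,0.07,0,0,-0.2]
    - [20,0,0,0,0,0,-0.2]
    - [18,0,0,0,0,0,-0.2]
    - [0,0,0,0,0,0,-0.2]
    - [0,0,0,0,0,0,-0.2]

```text
clock: 40.3
eef_pos: [0.4725, -0.1625, 0.139]
tool_rot: [-0.008, 0.709, 0.009, 0.705]
ft_force: [0.8, 0.8, 0.0]
grip_width: 0.0514
```

```bash
python3 - <<'E'
from h import *
c=camera('wrist'); P=wpts(c)
rect(P,.4742,-.1638,.03,.028,.036,'sink1')
go(.4740,-.1638,.028,91.4)
E
```

```text
sink1 1302 c 0.4746 -0.1643 size 0.0364 0.0301 ang 1.33 z 0.0326
at [ 0.4736 -0.1626  0.1404] psi 91.41 j6 -0.36 t 40.35 F [-0.8 -0.3  0.3] w 0.0513
 shift [112.4  -1.3   0.7] rows 3 each [37.5 -0.4  0.2]
 turn rx 0.0002 rows 1 each 0.0002
```

>>> play_rows:
  plan:
    - [25,-1.5,0,0,0,0,-0.2]
    - [30,0,0,0,0,0,-0.2]
    - [30,0,0,0,0,0,-0.2]
    - [18,0,0,0,0,0,-0.2]
    - [9,0,0,0,0,0,-0.2]
    - [0,0,0,0,0,0,-0.2]
    - [0,0,0,0,0,0,0.2]
    - [0,0,0,0,0,0,0.5]
    - [0,0,0,0,0,0,1]
    - [0,0,0,0,0,0,1]
    - [0,0,0,0,0,0,1]
    - [-4,0,0,0,0,0,1]
    - [-10,0,0,0,0,0,1]
    - [-25,0,0,0,0,0,1]
    - [-35,0,0,0,0,0,1]
    - [-35,0,0,0,0,0,1]
    - [-20,0,0,0,0,0,1]
    - [-10,0,0,0,0,0,1]
    - [0,0,0,0,0,0,1]
    - [0,0,0,0,0,0,1]

```text
clock: 42.02
eef_pos: [0.4743, -0.1645, 0.1681]
tool_rot: [-0.009, 0.707, 0.009, 0.707]
ft_force: [0.7, 0.3, -1.4]
grip_width: 0.0252
```

```bash
python3 held.py
```

```text
pcb plane tool x 0.01 i.e. z 0.1582
rect in tool y,z 0.0008 -0.0016 0.0929 0.0627 89.45 ymin/max [-0.0303  0.0313] z [-0.0476  0.0439]
slope [-0.0013 -0.0001  0.0104]
at [ 0.4735 -0.1642  0.167 ] psi 91.4 j6 -0.36 t 42.07 F [-1.3  0.3 -1.6] w 0.0253
 shift [ 17.4 430.   -8.5] rows 12 each [ 1.4 35.8 -0.7]
 turn rx -0.0699 rows 1 each -0.0699
```

>>> play_rows:
  plan:
    - [0,25,-0.6,0,0,0,1]
    - [0,37,-0.6,0,0,0,1]
    - [0,38,-0.6,0,0,0,1]
    - [0,38,-0.6,0,0,0,1]
    - [0,38,-0.6,0,0,0,1]
    - [0,38,-0.6,0,0,0,1]
    - [0,38,-0.6,0,0,0,1]
    - [0,38,-0.6,0,0,0,1]
    - [0,38,-0.6,0,0,0,1]
    - [0,38,-0.6,0,0,0,1]
    - [0,38,0,0,0,0,1]
    - [0,26.6,0,-0.07,0,0,1]
    - [0,0,0,0,0,0,1]
    - [0,0,0,0,0,0,1]
    - [0,0,0,0,0,0,1]

```text
clock: 43.32
eef_pos: [0.4568, 0.2648, 0.1663]
tool_rot: [-0.034, 0.708, 0.032, 0.705]
ft_force: [-0.1, 0.4, -1.3]
grip_width: 0.0253
```

```bash
python3 held.py; python3 - <<'E'
from h import *
go(.4569,.2663,.125,95.4)
E
```

```text
pcb plane tool x 0.01 i.e. z 0.1563
rect in tool y,z 0.0006 -0.0014 0.0934 0.0626 89.72 ymin/max [-0.0303  0.0313] z [-0.0476  0.0438]
slope [-0.0016  0.0008  0.0104]
at [0.4572 0.2644 0.1668] psi 95.34 j6 0.43 t 43.37 F [-0.3 -0.2 -0.3] w 0.0252
 shift [16.8  1.3 -2.5] rows 1 each [16.8  1.3 -2.5]
 turn rx -0.0011 rows 1 each -0.0011
at [0.4572 0.2644 0.1668] psi 95.34 j6 0.43 t 43.37 F [-0.3 -0.2 -0.3] w 0.0252
 shift [41.8  2.   0. ] rows 2 each [20.9  1.   0. ]
 turn rx -0.0011 rows 1 each -0.0011
```

>>> play_rows:
  plan:
    - [20,1.9,-0.4,0,0,0,1]
    - [20,0,0,0,0,0,1]
    - [8,0,0,0,0,0,1]
    - [5,0,0,0,0,0,1]
    - [4,0,0,0,0,0,1]
    - [4,0,0,0,0,0,1]
    - [4,0,0,0,0,0,1]
    - [4,0,0,0,0,0,1]
    - [0,0,0,0,0,0,1]

```text
clock: 44.12
eef_pos: [0.4573, 0.2675, 0.0989]
tool_rot: [-0.033, 0.706, 0.033, 0.706]
ft_force: [-0.2, 0.6, -1.2]
grip_width: 0.0258
```

>>> play_rows:
  plan:
    - [5,0,0,0,0,0,1]
    - [7,0,0,0,0,0,1]
    - [6,0,0,0,0,0,1]
    - [4,0,0,0,0,0,1]
    - [2,0,0,0,0,0,1]
    - [1.5,0,0,0,0,0,1]
    - [0.5,0,0,0,0,0,1]
    - [0,0,0,0,0,0,0.4]
    - [0,0,0,0,0,0,0]
    - [0,0,0,0,0,0,-0.2]
    - [0,0,0,0,0,0,-0.2]
    - [-8,0,0,0,0,0,-0.2]
    - [-20,0,0,0,0,0,-0.2]
    - [-30,0,0,0,0,0,-0.2]
    - [-35,0,0,0,0,0,-0.2]
    - [-15,0,0,0,0,0,-0.2]
    - [0,0,0,0,0,0,-0.2]
    - [0,0,0,0,0,0,-0.2]

```text
clock: 45.62
eef_pos: [0.4584, 0.2682, 0.1831]
tool_rot: [-0.033, 0.705, 0.034, 0.708]
ft_force: [-0.5, -0.5, -0.2]
grip_width: 0.0512
```

```bash
python3 - <<'E'
from h import *
c=camera('wrist'); P=wpts(c)
rect(P,.455,.267,.03,.071,.079,'sink@z75'); rect(P,.455,.267,.065,.059,.067,'pcb@z63')
d=camera('side'); D=pts(d)
rect(D,.623,.292,.06,.044,.054,'bar side'); rect(P,.623,.292,.06,.044,.054,'bar wrist')
for t in(c,d): print([(np.round(r['centre'],3).tolist(),round(r['confidence'],2)) for r in pinpoint('press_plate',t)])
go(.6236,.2926,.18,-14)
E
```

```text
sink@z75 1207 c 0.4561 0.2678 size 0.037 0.0299 ang 6.04 z 0.0748
pcb@z63 5407 c 0.4561 0.2681 size 0.0925 0.0621 ang 5.51 z 0.0631
bar side 86 c 0.6242 0.2964 size 0.05 0.0143 ang 74.97 z 0.049
bar wrist 461 c 0.6225 0.2932 size 0.0498 0.0149 ang 74.76 z 0.0484
[([0.619, 0.293, -0.002], 0.96)]
[([0.622, 0.29, 0.003], 0.97)]
at [0.4566 0.2671 0.1799] psi 95.41 j6 0.43 t 45.82 F [-0.2  0.   0.2] w 0.051
 shift [ -0.6   9.6 168.7] rows 5 each [-0.1  1.9 33.7]
 turn rx 1.9096 rows 16 each 0.1193
```

```bash
python3 - <<'E'
from h import *
for n in('s0','d0'):
    P=pts(np.load(n+'.npz'))
    for y0 in np.arange(.3,.6,.04):
        m=(P[...,0]>.45)&(P[...,0]<.8)&(P[...,1]>y0)&(P[...,1]<y0+.04)&(P[...,2]>.05)&(P[...,2]<.5); q=P[m]
        print(n,y0.round(2),len(q), (q.min(0).round(2),q.max(0).round(2)) if len(q) else '')
E
```

```text
s0 0.3 1 (array([0.63, 0.3 , 0.05]), array([0.63, 0.3 , 0.05]))
s0 0.34 0 
s0 0.38 0 
s0 0.42 115 (array([0.45, 0.45, 0.05]), array([0.52, 0.46, 0.09]))
s0 0.46 232 (array([0.45, 0.46, 0.05]), array([0.52, 0.5 , 0.09]))
s0 0.5 121 (array([0.45, 0.5 , 0.09]), array([0.52, 0.54, 0.1 ]))
s0 0.54 116 (array([0.45, 0.54, 0.09]), array([0.52, 0.58, 0.1 ]))
s0 0.58 0 
d0 0.3 19 (array([0.49, 0.3 , 0.05]), array([0.63, 0.32, 0.07]))
d0 0.34 0 
d0 0.38 0 
d0 0.42 0 
d0 0.46 208 (array([0.49, 0.46, 0.09]), array([0.52, 0.5 , 0.1 ]))
d0 0.5 148 (array([0.49, 0.5 , 0.09]), array([0.52, 0.53, 0.09]))
d0 0.54 0 
d0 0.58 0
```

Clear. Move over the plate.

>>> play_rows:
  plan:
    - [0,1.5,25,0,0,0,-0.2]
    - [0,2,36,0,0,0,-0.2]
    - [0,2,36,0,0,0,-0.2]
    - [0,2,36,0,0,0,-0.2]
    - [0,2,35,0,0,0,-0.2]
    - [0,0,0,0,0,0,-0.2]

```text
clock: 46.32
eef_pos: [0.6286, 0.2927, 0.175]
tool_rot: [-0.033, 0.707, 0.032, 0.705]
ft_force: [-0.9, -0.6, -1.0]
grip_width: 0.0514
```

>>> play_rows:
  plan:
    - [0,0,0,0.12,0,0,-0.2]
    - [0,0,0,0.12,0,0,-0.2]
    - [0,0,0,0.12,0,0,-0.2]
    - [0,0,0,0.12,0,0,-0.2]
    - [0,0,0,0.12,0,0,-0.2]
    - [0,0,0,0.12,0,0,-0.2]
    - [0,0,0,0.12,0,0,-0.2]
    - [0,0,0,0.12,0,0,-0.2]
    - [0,0,0,0.12,0,0,-0.2]
    - [0,0,0,0.12,0,0,-0.2]
    - [0,0,0,0.12,0,0,-0.2]
    - [0,0,0,0.12,0,0,-0.2]
    - [0,0,0,0.12,0,0,-0.2]
    - [0,0,0,0.12,0,0,-0.2]
    - [0,0,0,0.12,0,0,-0.2]
    - [0,0,0,0.12,0,0,-0.2]
    - [0,0,0,0,0,0,-0.2]
    - [0,0,0,0,0,0,-0.2]

```text
clock: 47.82
eef_pos: [0.6231, 0.2927, 0.1801]
tool_rot: [-0.558, -0.433, 0.56, -0.433]
ft_force: [-0.1, -0.3, -0.0]
grip_width: 0.0514
```

```bash
python3 - <<'E'
from h import *
c=camera('wrist'); P=wpts(c); save(c,'wp')
rect(P,.623,.292,.06,.044,.054,'bar wrist'); rect(P,.623,.292,.058,.015,.025,'plate')
go(.623,.2932,.034,-15)
E
```

```text
bar wrist 823 c 0.6231 0.2939 size 0.0493 0.0135 ang 75.92 z 0.0485
plate 4797 c 0.6236 0.2933 size 0.0632 0.0921 ang 76.14 z 0.02
at [0.6232 0.2927 0.1804] psi -14.43 j6 2.26 t 47.87 F [-0.4 -0.2 -0.1] w 0.0515
 shift [ 1.464e+02 -1.000e-01 -6.000e-01] rows 4 each [36.6 -0.  -0.1]
 turn rx 0.0099 rows 1 each 0.0099
```

>>> play_rows:
  plan:
    - [35,0,-0.8,-0.007,0,0,-0.2]
    - [35,0,0,0,0,0,-0.2]
    - [35,0,0,0,0,0,-0.2]
    - [22,0,0,0,0,0,-0.2]
    - [13,0,0,0,0,0,-0.2]
    - [0,0,0,0,0,0,-0.2]
    - [0,0,0,0,0,0,0.3]
    - [0,0,0,0,0,0,0.7]
    - [0,0,0,0,0,0,1]
    - [0,0,0,0,0,0,1]
    - [0,0,0,0,0,0,1]
    - [0,0,0,0,0,0,1]
    - [-4,0,0,0,0,0,1]
    - [-15,0,0,0,0,0,1]
    - [-30,0,0,0,0,0,1]
    - [-35,0,0,0,0,0,1]
    - [-35,0,0,0,0,0,1]
    - [-25,0,0,0,0,0,1]
    - [0,0,0,0,0,0,1]
    - [0,0,0,0,0,0,1]

```text
clock: 49.53
eef_pos: [0.6249, 0.2939, 0.1867]
tool_rot: [0.559, 0.434, -0.557, 0.435]
ft_force: [-0.6, -0.1, -3.8]
grip_width: 0.0117
```

```bash
sed -e 's/abs(T\[...,0\]-.006)<.02/abs(T[...,0]-.018)<.012/; s/abs(T\[...,1\])<.05/abs(T[...,1])<.06/' -e '/^go/d' held.py > heldp.py; cat >> heldp.py <<'E'
go(.4550,.2667,.18,5.4)
E
python3 heldp.py
```

```text
pcb plane tool x 0.0234 i.e. z 0.1633
rect in tool y,z 0.0003 0.0016 0.0632 0.0932 89.47 ymin/max [-0.0455  0.0459] z [-0.0295  0.0319]
slope [0.0016 0.0004 0.0238]
at [0.6236 0.2934 0.1842] psi -14.2 j6 2.26 t 49.58 F [-0.4  0.3 -3.7] w 0.0117
 shift [   4.4 -156.9   67.2] rows 5 each [  0.9 -31.4  13.4]
 turn rx -0.3421 rows 3 each -0.114
```

View pics/wh.png

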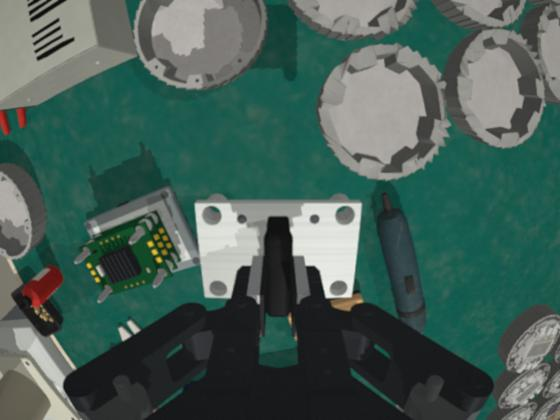

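>>> play_rows:
  plan:
    - [0,-20,8,0,0,0,1]
    - [0,-31,13,0,0,0,1]
    - [0,-31,13,0,0,0,1]
    - [0,-31,13,0,0,0,1]
    - [0,-31,13,0,0,0,1]
    - [0,-12,5,-0.112,0,0,1]
    - [0,0,0,-0.115,0,0,1]
    - [0,0,0,-0.115,0,0,1]
    - [0,0,0,0,0,0,1]
    - [0,0,0,0,0,0,1]

```text
clock: 50.42
eef_pos: [0.4555, 0.2681, 0.183]
tool_rot: [0.475, 0.523, -0.478, 0.522]
ft_force: [-0.0, -0.7, -3.6]
grip_width: 0.0117
```

```bash
sed -i '$d' heldp.py; echo 'go(.4548,.2682,.128,5.4)' >> heldp.py; python3 heldp.py
```

```text
pcb plane tool x 0.0234 i.e. z 0.1596
rect in tool y,z 0.0004 0.0019 0.0928 0.0632 0.1 ymin/max [-0.0452  0.0462] z [-0.0293  0.0321]
slope [0.0021 0.0002 0.0237]
at [0.4559 0.2683 0.1834] psi 5.24 j6 2.01 t 50.47 F [ 0.1 -0.  -3.3] w 0.0116
 shift [55.4 -0.9 -0.1] rows 2 each [27.7 -0.5 -0. ]
 turn rx -0.0028 rows 1 each -0.0028
```

>>> play_rows:
  plan:
    - [20,-1,0.1,-0.003,0,0,1]
    - [20,0,0,0,0,0,1]
    - [8,0,0,0,0,0,1]
    - [5,0,0,0,0,0,1]
    - [4,0,0,0,0,0,1]
    - [4,0,0,0,0,0,1]
    - [0,0,0,0,0,0,1]

```text
clock: 51.05
eef_pos: [0.456, 0.2687, 0.1241]
tool_rot: [0.475, 0.524, -0.475, 0.524]
ft_force: [-0.3, -0.8, -3.2]
grip_width: 0.0116
```

>>> play_rows:
  plan:
    - [3,-0.8,0,0,0,0,1]
    - [4,0,0,0,0,0,1]
    - [4,0,0,0,0,0,1]
    - [3,0,0,0,0,0,1]
    - [2.5,0,0,0,0,0,1]
    - [0.5,0,0,0,0,0,1]
    - [0,0,0,0,0,0,1]

```text
clock: 51.63
eef_pos: [0.455, 0.2686, 0.1071]
tool_rot: [0.475, 0.524, -0.475, 0.524]
ft_force: [0.5, 0.4, -2.6]
grip_width: 0.0116
```

Nearly down, no resistance; lower 0.8 mm, release, retreat.

>>> play_rows:
  plan:
    - [0.8,0,0,0,0,0,1]
    - [0,0,0,0,0,0,0.8]
    - [0,0,0,0,0,0,0.4]
    - [0,0,0,0,0,0,0]
    - [0,0,0,0,0,0,-0.2]
    - [0,0,0,0,0,0,-0.2]
    - [-10,0,0,0,0,0,-0.2]
    - [-25,0,0,0,0,0,-0.2]
    - [-30,0,0,0,0,0,-0.2]
    - [-20,0,0,0,0,0,-0.2]
    - [0,0,0,0,0,0,-0.2]
    - [0,0,0,0,0,0,-0.2]

```text
clock: 52.63
eef_pos: [0.4562, 0.2693, 0.1938]
tool_rot: [0.477, 0.523, -0.474, 0.524]
ft_force: [0.7, 0.7, -0.3]
grip_width: 0.0511
```

```bash
python3 - <<'E'
from h import *
c=camera('wrist'); P=wpts(c); save(c,'wq')
rect(P,.455,.267,.04,.105,.118,'bar@z112'); rect(P,.455,.267,.058,.078,.088,'plate@z83')
go(.640,-.1263,.19,1.4)
E
```

```text
bar@z112 1111 c 0.4552 0.2679 size 0.0133 0.0484 ang 5.9 z 0.1115
plate@z83 6590 c 0.4559 0.267 size 0.0926 0.0629 ang 5.48 z 0.083
at [0.4552 0.2688 0.1922] psi 5.57 j6 2.01 t 52.68 F [-0.5  0.3 -0.1] w 0.0513
 shift [  2.1 145.5 411.2] rows 12 each [ 0.2 12.1 34.3]
 turn rx 0.0728 rows 1 each 0.0728
```

View pics/wq.png

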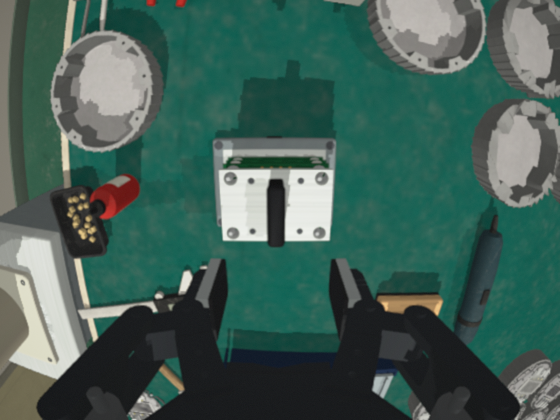

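>>> play_rows:
  plan:
    - [0,8,25,0,0,0,-0.2]
    - [0,12,35,0,0,0,-0.2]
    - [0,12,35,0,0,0,-0.2]
    - [0,12.5,35,0,0,0,-0.2]
    - [0,12.5,35,0,0,0,-0.2]
    - [0,12.5,35,0,0,0,-0.2]
    - [0,12.5,35,0,0,0,-0.2]
    - [0,12.5,35,0,0,0,-0.2]
    - [0,12.5,35,0,0,0,-0.2]
    - [0,12.5,35,0,0,0,-0.2]
    - [0,12.5,35,0,0,0,-0.2]
    - [0,12,30,0,0,0,-0.2]
    - [0,11.5,6,0.073,0,0,-0.2]
    - [0,0,0,0,0,0,-0.2]
    - [0,0,0,0,0,0,-0.2]

```text
clock: 53.93
eef_pos: [0.6489, -0.1257, 0.1892]
tool_rot: [0.493, 0.507, -0.495, 0.505]
ft_force: [0.4, 0.8, 0.4]
grip_width: 0.0514
```

```bash
python3 - <<'E'
from h import *
c=camera('wrist'); P=wpts(c); rect(P,.640,-.1265,.06,.066,.074,'pull')
go(.640,-.1265,.052,1.4)
E
```

```text
pull 1251 c 0.6406 -0.1259 size 0.0118 0.0799 ang 1.25 z 0.0697
at [ 0.6486 -0.1248  0.1898] psi 1.46 j6 1.36 t 53.98 F [-0.4 -0.3  0.2] w 0.0514
 shift [137.8  -8.2   1.6] rows 4 each [34.5 -2.   0.4]
 turn rx 0.001 rows 1 each 0.001
```

>>> play_rows:
  plan:
    - [35,-8,1,0,0,0,-0.2]
    - [35,0,0,0,0,0,-0.2]
    - [35,0,0,0,0,0,-0.2]
    - [22,0,0,0,0,0,-0.2]
    - [9,0,0,0,0,0,-0.2]
    - [0,0,0,0,0,0,-0.2]
    - [0,0,0,0,0,0,0.5]
    - [0,0,0,0,0,0,1]
    - [0,0,0,0,0,0,1]
    - [0,0,0,0,0,0,1]
    - [0,0,0,0,0,0,1]

```text
clock: 54.9
eef_pos: [0.6425, -0.1266, 0.0583]
tool_rot: [0.494, 0.505, -0.493, 0.507]
ft_force: [-2.7, 0.1, 5.9]
grip_width: 0.0099
```

>>> play_rows:
  plan:
    - [0,-5,0,0,0,0,1]
    - [0,-9,0,0,0,0,1]
    - [0,-10,0,0,0,0,1]
    - [0,-10,0,0,0,0,1]
    - [0,-10,0,0,0,0,1]
    - [0,-10,0,0,0,0,1]
    - [0,-10,0,0,0,0,1]
    - [0,-10,0,0,0,0,1]
    - [0,-10,0,0,0,0,1]
    - [0,-10,0,0,0,0,1]
    - [0,-9,0,0,0,0,1]
    - [0,-5,0,0,0,0,1]
    - [0,-3,0,0,0,0,1]
    - [0,-1.5,0,0,0,0,1]
    - [0,0,0,0,0,0,1]

```text
clock: 56.15
eef_pos: [0.5329, -0.1297, 0.0582]
tool_rot: [0.496, 0.504, -0.492, 0.509]
ft_force: [4.3, 0.7, 6.1]
grip_width: 0.0105
```

>>> play_rows:
  plan:
    - [0,-2,0,0,0,0,1]
    - [0,-2,0,0,0,0,1]
    - [0,-1.5,0,0,0,0,1]
    - [0,0,0,0,0,0,1]
    - [0,0,0,0,0,0,1]

```text
clock: 56.57
eef_pos: [0.528, -0.1299, 0.0583]
tool_rot: [0.496, 0.503, -0.492, 0.509]
ft_force: [5.1, 0.4, 6.3]
grip_width: 0.0101
```

>>> play_rows:
  plan:
    - [0,-1.5,0,0,0,0,1]
    - [0,-1,0,0,0,0,1]
    - [0,0,0,0,0,0,1]
    - [0,0,0,0,0,0,0.4]
    - [0,0,0,0,0,0,-0.2]
    - [0,0,0,0,0,0,-0.2]
    - [0,0,0,0,0,0,-0.2]
    - [-10,0,0,0,0,0,-0.2]
    - [-30,0,0,0,0,0,-0.2]
    - [-35,0,0,0,0,0,-0.2]
    - [-35,0,0,0,0,0,-0.2]
    - [-30,0,0,0,0,0,-0.2]
    - [0,0,0,0,0,0,-0.2]
    - [0,0,0,0,0,0,-0.2]

```text
clock: 57.73
eef_pos: [0.5226, -0.1298, 0.1983]
tool_rot: [0.495, 0.504, -0.493, 0.508]
ft_force: [-1.0, -0.1, -0.7]
grip_width: 0.0514
```

```bash
python3 - <<'E'
from h import *
c=camera('wrist'); s=camera('scene'); d=camera('side'); P=wpts(c)
rect(P,.5271,-.1285,.06,.066,.074,'pull (shut was .5271)')
for n,t in(('w',c),('s',s),('d',d)):
    for k in('scrap_0','wiping_block','press_plate','thread_lock','silicone_oil','cover'): print(n,k,[(np.round(r['centre'],3).tolist(),round(r['confidence'],2)) for r in pinpoint(k,t)][:3])
rect(pts(d),.64,.11,.08,.012,.058,'block side'); rect(pts(s),.64,.11,.08,.012,.058,'block scene')
rect(pts(s),.455,.267,.058,.078,.088,'plate@83 s'); rect(pts(d),.455,.267,.058,.078,.088,'plate@83 d')
go(.5,-.1,.2)
im=np.hstack([c['frame'][:,:,::-1],cv2.resize(s['frame'][130:320,160:420,::-1],(560,420),interpolation=cv2.INTER_CUBIC)]); cv2.imwrite('pics/fin.png',cv2.resize(im,(800,300)))
E
```

```text
pull (shut was .5271) 1163 c 0.5252 -0.129 size 0.0114 0.0797 ang 1.79 z 0.0697
w scrap_0 [([0.51, -0.312, 0.01], 0.51), ([0.472, -0.132, 0.034], 0.21)]
w wiping_block []
w press_plate []
w thread_lock []
w silicone_oil []
w cover [([0.47, -0.129, 0.033], 0.59)]
s scrap_0 [([0.436, -0.301, 0.014], 0.63), ([0.514, -0.314, 0.013], 0.43)]
s wiping_block [([0.644, 0.113, 0.001], 0.81), ([0.475, -0.163, 0.003], 0.53)]
s press_plate [([0.454, 0.263, 0.061], 0.66)]
s thread_lock [([0.472, -0.13, -0.001], 0.5)]
s silicone_oil [([0.336, -0.43, -0.004], 0.79)]
s cover [([0.472, -0.131, 0.039], 0.88)]
d scrap_0 []
d wiping_block [([0.644, 0.112, 0.002], 0.87)]
d press_plate [([0.452, 0.262, 0.065], 0.64)]
d thread_lock [([0.285, 0.249, 0.0], 0.64)]
d silicone_oil [([0.285, 0.246, 0.002], 0.6), ([0.333, -0.432, -0.0], 0.51)]
d cover [([0.477, -0.138, 0.034], 0.98)]
block side 585 c 0.6458 0.0864 size 0.0926 0.111 ang 2.56 z 0.0265
block scene 364 c 0.6438 0.1109 size 0.0929 0.0489 ang 1.32 z 0.0241
plate@83 s 325 c 0.4572 0.2636 size 0.0956 0.0667 ang 6.39 z 0.0836
plate@83 d 570 c 0.4572 0.2689 size 0.0915 0.0652 ang 5.55 z 0.0838
at [ 0.5213 -0.1294  0.1955] psi 1.39 j6 1.3 t 58.78 F [-0.3 -0.   0.1] w 0.0513
 shift [ -4.5 -20.6 -29.9] rows 1 each [ -4.5 -20.6 -29.9]
```

```bash
python3 -c "
from workcell import *
print(job_done())"
```

```text
the job is handed in; nothing more can be done
None
```

I carried out the whole job in the order you asked and handed it in at about 59 s on the robot clock. `job_done()` gives no verdict.

- **Scraps:** There were two on the cover, and I swept both into the pan with the block. The first sweep jammed on the cover's far rib or pull bar and the wrist force reached 92 N at that reading. I backed off, re-centred the block, and the second sweep went through cleanly.
- **Boards:** I slid the cover back about 113 mm and found boards in pockets 1, 2 and 3. All three are stacked on the jig posts.
- **Finish:** The press plate is on top of the boards and the cover is shut again. The wiping block is lying on the bench. It was knocked about 35 mm aside while the arm was away, but it is still flat.

**Last checks**
- **Scraps:** the detector puts both in the pan, at heights of 10–14 mm.
- **Board stack:** the top board's heat sink is at z = 74.8 mm, where 75 mm is expected.
- **Press plate:** its plate face is at z = 83 mm, as expected, and its yaw matches the jig. Its centre is within about 1 mm of the jig centre in the wrist view. The scene and side views differ by about 2–3 mm from that.
- **Cover:** the pull bar is about 2 mm nearer the robot than at the start, which is within the 8 mm allowed.
- **Wiping block:** height 0–2 mm.
- **Bottles:** the detector finds both where they stood at the start.

**Disagreements:** The networks also gave a few false or mixed-up detections, including the red bottle reported at the cover and the silicone bottle at the red bottle's place. I set these aside against the depth readings. I had used up the picture allowance, so I could not view the last image and checked the final state by numbers only.

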